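# Unclamp a batch, inspect the first article, bin the rest

## Robot

A 6-joint arm with a two-finger parallel gripper is mounted at the origin on the work surface. World frame = base frame: x ahead of the robot, y to its left, z up, the work surface at z = 0. Lengths are in m, angles in rad, forces in N, time in s.
With the tool pointing down it reaches from about 0.375 to 0.9 m from the base axis. Payload 3.1 kg.
Tool frame: the origin (TCP) lies at the very end of the fingers, on their centre line; the grasp point (between the pads) lies 19 mm behind it (ctrl.grip_point_offset is the distance from the TCP to the grasp point, in m); z points along the fingers, y is the line along which they close (so a half turn about z gives the same grasp; the last joint's range is limited). The gripper opens to 87 mm and grips with 3 to 60 N. Pads are 19 mm wide; open, the fingers measure 117 mm over their backs; the gripper's body (75 mm by 190 mm) begins 51 mm behind the grasp point.
Start: joints at [-1.516, 0.527, 1.433, -0, 1.181, -0.178], TCP at [0.145, -0.608, 0.184] pointing down, gripper open.
Joint ranges: [-3.08, 3.08], [-0.75, 2.2], [0.22, 2.44], [-1.43, 4.57], [0, 2.65], [-2.85, 2.85]. Speed limits (rad/s): [2.79, 2.79, 3.14, 3.14, 3.14, 3.14].

## Interface

Orientations are given as a unit quaternion [x, y, z, w].
In Python, from station import ctrl gives the robot as it stands.
- The arm moves only by the tool step_arm, never from a script. Its arguments are lists of equal length, an entry for each row: "linear": the shift along the tool's x, y, z in cm, a list of three; "rot": the turn, a rotation vector about the tool's x, y, z in rad, a list of three; "grip": the opening, from 0 (shut) to 1 (fully open). A call has 1 to 12 rows; each row shifts and turns the commanded pose from where the row before left it, along the tool's axes as they then stand; what a row does not reach is not made up. A row lasts 1/8 s, in which the tool goes at most 62.5 mm and 10.7 degrees, less where a joint would pass 70% of its speed; a pose out of reach is approached as far as the arm can. A call is refused whole if a number of a shift passes 6.25 or a number of a turn 0.188, either way. A call with a gripper value outside its range is refused whole. The fingers move at their own pace and stop on an object; "grip_force" is the grip in N (left out, the last holds). Time passes only in rows, so rows that do not move let the fingers close. It gives the time, the measured TCP pose, the force, the opening and the grip force at its end, in the units of the state.
- ctrl.get_state(): the state, without advancing time (a new reading comes with each control period).
- ctrl.read_camera(name): name is "side" or "top" or "wrist"; returns a dict with "frame" (420x560x3 uint8, red, green, blue), "mtx" (3x3 intrinsics, pixels), "rvec" (rotation vector, rad) and "tvec" (3), from world to camera coordinates, as OpenCV has them. Camera axes: x right, y down, z forward; pixel columns grow to the right and rows downward; lengths in m; the calibration is good to about 2 mm. A picture is of the moment at which its call begins. There is no depth.
- ctrl.hand_in(): hands the job in; it is judged then, once.
The state is a dict: "t": time; "q": joint angles; "joint_velocities": joint speeds; "joint_torque": joint torques, N m; "tcp_pos": TCP position; "tool_rot": TCP orientation; "force": force on the tool from outside, world axes, zero at the start; "ft_torque": the same for the moment, N m; "finger_gap": opening from 0.0 (shut) to 1.0 (fully open); "finger_force": force on a finger pad.
Only numpy, scipy, OpenCV 4.12 (cv2) and the standard library are available. Lean on these libraries where they do the work, as an engineer would, in place of code of your own. Each camera call takes 0.05 s, during which the arm holds its last target. There are 200 camera calls.

## Task

Lift the ratchet pawl of the bar clamp, slide the bar right back and take out the work: hold the one tall lock body upright in front of the inspection camera, its latch side facing the lens, then turn it clockwise as seen from above by quarter turns so that all four sides are shown, pausing a second at each, and stand it gently in the middle of the dark round plate. Put every short housing down on the floor of the low blue bin in front of the clamp and camera, then push the empty bar fully home against the fence and leave its pawl dropped. Do not bump the camera or disturb the other things on the bench.

Things in the scene. Friction and masses are not known exactly. Their poses are not given: they have to be found in the camera images.
- jig: aluminium ratchet bar clamp, fixed. Origin: on the bench under the centre of the row of clamped pieces; x points away from the robot to the fence, y along the row. Row floor 10 mm above the bench; fence face at x = +20 mm, its top and the bar's 36 mm up. Pieces stand at y = -90, -30, 30, 90 mm, some places empty. A toothed rail (tooth tops 18 mm up) runs from the row to x = -178 mm
- clamp_bar (a joint): slide of the steel clamp bar (250 mm long, 14 mm thick, underside 24 mm up, over the pieces' feet, so clamped pieces cannot be lifted). Metres: 0 = fully home at the fence, 0.034 = clamped on the work, 0.070 = right back, towards the clamp's -x. Drag 2 to 5 N. The pawl lets it go home, clicking every 16 mm, but not back unless lifted
- bar_mid (a point): middle of the top of the clamp bar
- pawl (a joint): hinge of the ratchet pawl, carried by the bar; radians, 0 = dropped, clear of the teeth above about 0.18, stop at 0.6. A light spring drops it when let go (2 N at the tab)
- pawl_tab (a point): grip point of the pawl's black tab, 44 mm above the bench when dropped; the tab is 14 mm along the clamp's x, 12 mm along its y, 32 mm tall (27 to 59 mm up). The hinge axis, along the clamp's y, lies 50 mm further in +x and 30 mm up; raising the tab 14 mm frees the bar. Tab and bar travel together, the tab 72 mm behind the bar's middle
- lock: tall grey lock body, always present, the only piece 80 mm high and with a latch: square foot 40 x 40 x 12 mm, above it a column 30 x 30 mm; latch nub 12 mm wide, proud 11 mm of the column, 18 to 28 mm above the underside, on its -y side; dark disc on top. About 0.12 kg. Origin: centre of its underside, z up. In the clamp its axes are the clamp's
- lock_side1 (a point): centre of the latch side (the -y face of the column), 35 mm above the underside; shown first
- lock_side2 (a point): centre of the side a quarter turn anticlockwise from the latch seen from above (+x face), same height; shown second
- lock_side3 (a point): centre of the side across from the latch (+y face), same height; shown third
- lock_side4 (a point): centre of the -x face, same height; shown last
- housing1: short grey housing, 60 mm high, else like the lock body (foot 40 x 40 x 12 mm, column 30 x 30 mm) without a latch, 0.08 kg nominal; one to three are present, in the clamp at the start. Origin: centre of its underside, z up
- housing2: short grey housing, 60 mm high, else like the lock body (foot 40 x 40 x 12 mm, column 30 x 30 mm) without a latch, 0.08 kg nominal; one to three are present, in the clamp at the start. Origin: centre of its underside, z up
- housing3: short grey housing, 60 mm high, else like the lock body (foot 40 x 40 x 12 mm, column 30 x 30 mm) without a latch, 0.08 kg nominal; one to three are present, in the clamp at the start. Origin: centre of its underside, z up
- camera: bench inspection camera, fixed. Origin: on the bench under the focus point; x points from there to the lens. Base plate 8 mm thick, 70 mm wide, from x = -43 to 173 mm, white ring and cross on it under the focus; lens front at x = 60 mm, 34 mm across; camera box 44 mm wide from x = 85 to 165 mm, top 122 mm up
- cam_focus (a point): focus point: on the lens axis, 60 mm in front of the lens, 100 mm above the bench, right above the cross. A shown side's centre (35 mm above the underside) belongs here, the side facing the lens, the part beyond it
- bin: low blue loose bin, the only open box in front of the clamp and camera: 120 (x) x 180 (y) x 35 mm outside, wall and floor 5 mm. Origin: centre of its underside
- plate: dark rubber-faced round plate fixed on the bench, 120 mm across, 6 mm thick. Origin: centre of its underside
- driver: bystander: screwdriver
- pen: bystander: black pen
- tape: bystander: ring of tape
- cleaner: bystander: small bottle
- gauge: bystander: steel gauge block
There are look-alikes about, which are no part of the job. What is shaped like the housing1 but yellow is not meant.

How it is judged:
On the way, in this order (a step that is already met when the one before it is completed fails the run):
1. the clamp bar is slid back (joint above 0.058) (value of joint clamp_bar above 0.058 m), for 0.2 s.
2. side 1 of the lock body held up to the camera: side centre within 15 mm of the focus point, facing the lens within about 14 degrees, upright, for half a second (distance between lock_side1 and cam_focus below 0.015 m and angle between the y axis of lock and the x axis of camera, either way round below 0.25 rad and x of lock in the frame of camera below -0.003 m and angle between lock's own z axis and vertical below 0.25 rad), for 0.5 s.
3. side 2 of the lock body held up to the camera: side centre within 15 mm of the focus point, facing the lens within about 14 degrees, upright, for half a second (distance between lock_side2 and cam_focus below 0.015 m and angle between the x axis of lock and the x axis of camera, either way round below 0.25 rad and x of lock in the frame of camera below -0.003 m and angle between lock's own z axis and vertical below 0.25 rad), for 0.5 s.
4. side 3 of the lock body held up to the camera: side centre within 15 mm of the focus point, facing the lens within about 14 degrees, upright, for half a second (distance between lock_side3 and cam_focus below 0.015 m and angle between the y axis of lock and the x axis of camera, either way round below 0.25 rad and x of lock in the frame of camera below -0.003 m and angle between lock's own z axis and vertical below 0.25 rad), for 0.5 s.
5. side 4 of the lock body held up to the camera: side centre within 15 mm of the focus point, facing the lens within about 14 degrees, upright, for half a second (distance between lock_side4 and cam_focus below 0.015 m and angle between the x axis of lock and the x axis of camera, either way round below 0.25 rad and x of lock in the frame of camera below -0.003 m and angle between lock's own z axis and vertical below 0.25 rad), for 0.5 s.
At the end, for the whole second after the job is handed in: the lock body stands upright on the plate, within 30 mm of its centre; every housing present lies or stands on the floor of the bin (its underside's centre inside the walls); the bar is home (joint below 6.5 mm) with the pawl dropped (below 0.08 rad); all at rest (horizontal distance between lock and plate below 0.03 m and angle between each of lock, bin's own z axis and vertical below 0.1 rad and z of lock in the frame of plate between 0 and 0.012 m and linear speed of each of lock, housing1, housing2, housing3 below 0.03 m/s and x of housing1 in the frame of bin between -0.055 and 0.055 m and y of housing1 in the frame of bin between -0.085 and 0.085 m and z of housing1 in the frame of bin between -0.005 and 0.035 m and x of housing2 in the frame of bin between -0.055 and 0.055 m and y of housing2 in the frame of bin between -0.085 and 0.085 m and z of housing2 in the frame of bin between -0.005 and 0.035 m and x of housing3 in the frame of bin between -0.055 and 0.055 m and y of housing3 in the frame of bin between -0.085 and 0.085 m and z of housing3 in the frame of bin between -0.005 and 0.035 m and value of joint clamp_bar below 0.0065 m and value of joint pawl below 0.08 rad); the robot touches nothing.
It fails at once if the camera is struck with more than 12 N (contact force between any of the fingers, the arm and camera above 12 N).
It fails at once if the lock body is dropped (falls faster than 0.7 m/s out of the fingers) (linear speed of lock above 0.7 m/s and contact force between the fingers and lock below 0.05 N).
It fails at once if a bystander is moved more than 30 mm (distance of any of driver, pen, tape, cleaner, gauge from where it was at the start of the episode above 0.03 m).
Of housing1, housing2, housing3 only 1 to 3 are there at a start; the rules pass over those that are not, and their reading is None.
At some moment in a run one of bin, housing1, housing2, housing3 may be knocked a few centimetres aside while the robot is not near it.
It also fails if it takes over 210 s, if anything falls off the work surface, if the arm or the gripper's body presses on something with over 40 N, if the wrist force passes 120 N, or if a joint passes its speed limit or range.

## Working session

There is one attempt and no reset: what is moved stays moved. The work goes in short steps, Python scripts to look and compute and a tool call to move; the robot and the scene stay as the last step left them, time stands still between calls to the robot, and variables do not carry over. Pictures are saved under pics/ and viewed, at most 14 in all, crops included, and the job is handed in when it is done.

Besides the shell and the picture viewer there is one more tool, called as name(argument=value, ...), one argument or row to a line, values as JSON. step_arm: Moves the arm, as the interface text tells. Its arguments: {"type":"object","properties":{"linear":{"type":"array"},"rot":{"type":"array"},"grip":{"type":"array"},"grip_force":{"type":"number"}},"required":["linear","rot","grip"]}

```bash
ls; mkdir -p pics; python3 - <<'E'
from station import ctrl
import cv2
for n in("top","side"):
    r=ctrl.read_camera(n); cv2.imwrite(f"pics/{n}0.png",cv2.resize(r["frame"][:,:,::-1],(800,600),interpolation=cv2.INTER_CUBIC))
    print(n,r["mtx"].tolist(),r["rvec"],r["tvec"])
s=ctrl.get_state();print(s)
E
```

```text
pics
top [[382.7218179382822, 0.0, 277.8258359070267], [0.0, 382.7218179382822, 206.99002839581343], [0.0, 0.0, 1.0]] [ 2.17226338 -2.17304427  0.09472642] [-0.00792957  0.58664697  1.01457052]
side [[542.6928374319457, 0.0, 274.7335122437909], [0.0, 542.6928374319457, 209.06298343413008], [0.0, 0.0, 1.0]] [ 0.45910658 -2.84306948  0.96514466] [0.55636306 0.19369318 1.23851906]
{'t': 0.1, 'q': array([-1.51546653e+00,  5.28373993e-01,  1.43377533e+00, -2.27111051e-05,
        1.18141650e+00, -1.78488716e-01]), 'joint_velocities': array([-0.00087184, -0.00242954, -0.00159589, -0.0012876 , -0.00111194,
        0.00065167]), 'joint_torque': array([-7.74001910e-05, -4.40983307e+01, -1.77150571e+01,  6.35022274e-02,
        5.33900759e-02, -4.64532332e-05]), 'tcp_pos': array([ 0.14479532, -0.60723366,  0.18286872]), 'tool_rot': array([ 9.93172905e-01,  1.16647360e-01,  5.02337266e-05, -9.85363098e-04]), 'force': array([-0.07741298, -0.33580891, -0.11998783]), 'ft_torque': array([ 0.01027023, -0.04460148, -0.06818399]), 'finger_force': 0.0, 'finger_gap': 0.9974988409427141}
```

View pics/top0.png

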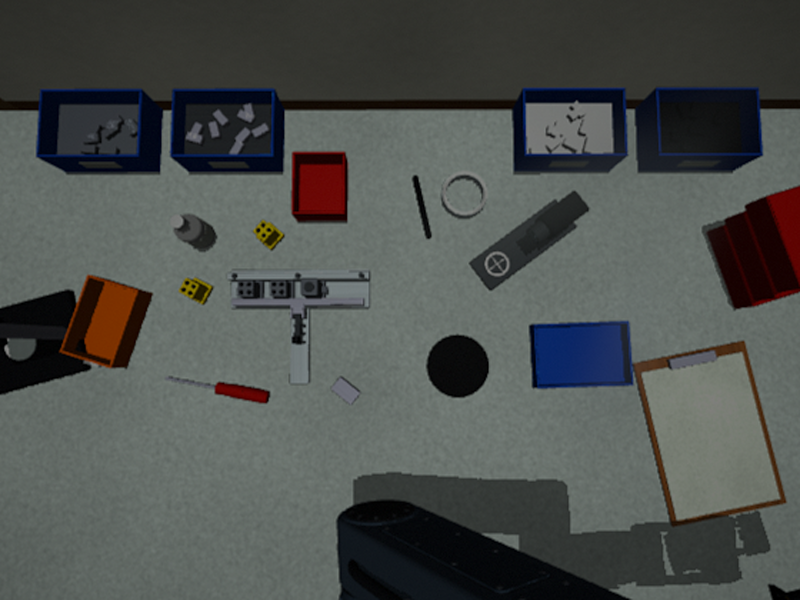

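View pics/side0.png

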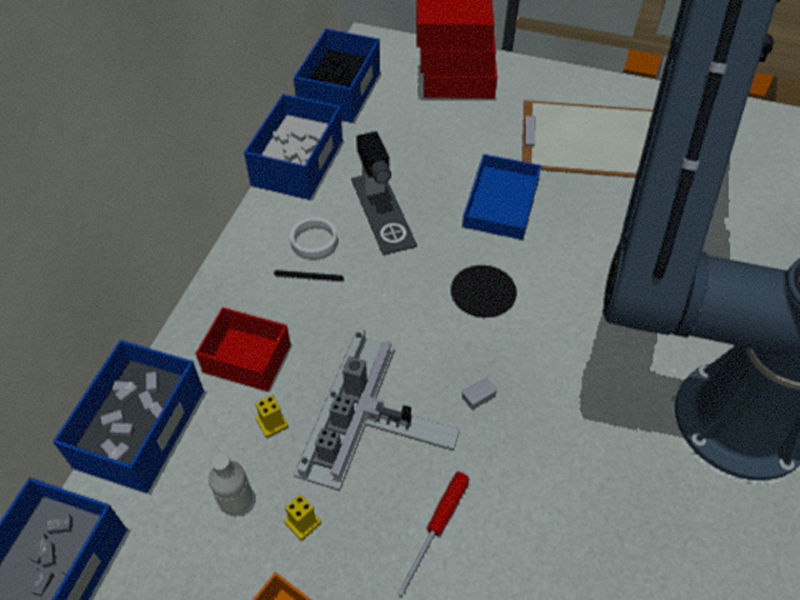

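```bash
cat > h.py <<'E'
import numpy as np,cv2
from station import ctrl
from scipy.spatial.transform import Rotation as R
def ray(r,u,v,z):
    Rm=cv2.Rodrigues(r["rvec"])[0];t=np.ravel(r["tvec"])
    d=Rm.T@np.linalg.solve(r["mtx"],[u,v,1.]);c=-Rm.T@t
    return c+d*(z-c[2])/d[2]
def proj(r,P): return cv2.projectPoints(np.array(P,float).reshape(-1,3),r["rvec"],r["tvec"],r["mtx"],None)[0].reshape(-1,2)
def crop(r,name,u0,v0,w,h,k):
    cv2.imwrite(name,cv2.resize(r["frame"][v0:v0+h,u0:u0+w,::-1],None,fx=k,fy=k,interpolation=cv2.INTER_CUBIC))
def shift(pos,yaw=None):
    "tool-frame shift in cm to reach world TCP pos, plus tilt/turn error to straight-down with tool-y at yaw"
    s=ctrl.get_state();T=R.from_quat(s["tool_rot"]);d=T.inv().apply(np.array(pos)-s["tcp_pos"])*100
    print("t",round(s["t"],2),"tcp",s["tcp_pos"].round(4),"shift cm",d.round(2))
    if yaw is not None:
        # tool z down, tool x at angle yaw
        c,q=np.cos(yaw),np.sin(yaw)
        G=R.from_matrix(np.array([[c,q,0],[q,-c,0],[0,0,-1]]))
        print("rotvec",(T.inv()*G).as_rotvec().round(3))
E
python3 - <<'E'
from h import *
r=ctrl.read_camera("top")
crop(r,"pics/c1.png",150,180,120,95,6)
crop(r,"pics/c2.png",290,120,160,160,4)
for n,u,v,z in [("jig L",230,288,0.01),("jigR",370,288,0.01),("rail end",300,383,0.01),("plate",458,366,.006),("cross",496,264,.008)]:
    print(n,ray(r,u*.7,v*.7,z).round(4))
for p in [(530,323),(629,321),(632,386),(534,388)]: print("bin",ray(r,p[0]*.7,p[1]*.7,.035).round(4))
E
```

```text
jig L [0.6034 0.3158 0.01  ]
jigR [0.6032 0.0441 0.01  ]
rail end [0.4209 0.1769 0.01  ]
plate [ 0.453  -0.1253  0.006 ]
cross [ 0.6503 -0.2011  0.008 ]
bin [ 0.5342 -0.2583  0.035 ]
bin [ 0.5379 -0.4441  0.035 ]
bin [ 0.4172 -0.445   0.035 ]
bin [ 0.4135 -0.263   0.035 ]
```

View pics/c1.png

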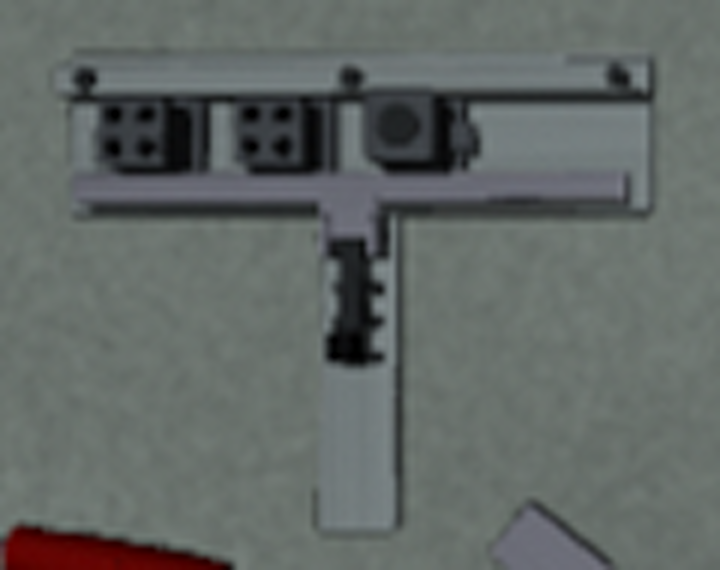

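View pics/c2.png

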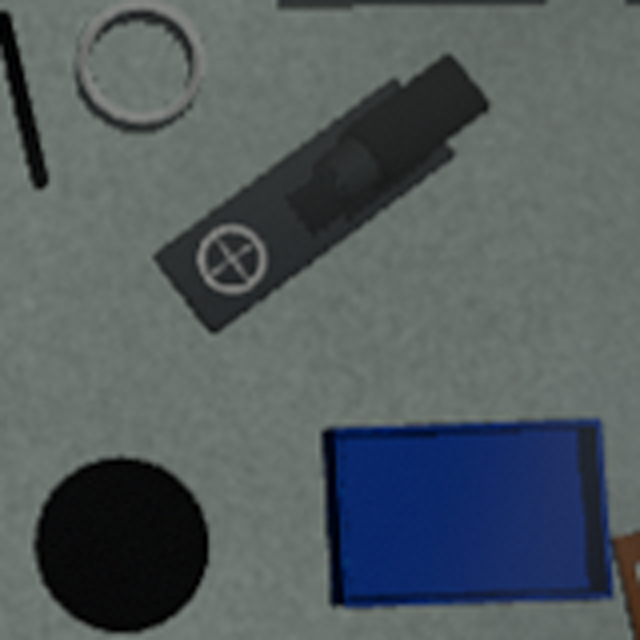

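```bash
python3 - <<'E'
from h import *
r=ctrl.read_camera("top")
A=lambda u,v,z:ray(r,150+u/6,180+v/6,z)
B=lambda u,v,z:ray(r,290+u/4,120+v/4,z)
for n,u,v,z in [("screwL",85,77,.036),("screwM",351,76,.036),("screwR",619,77,.036),("fence face L",75,97,.036),("fence face R",645,97,.036),("tab top",347,347,.059),("bar L front",75,204,.036),("bar R front",628,204,.036),("barL back",75,176,.036),("railend",358,530,.01),("h1top",133,135,.07),("h2",270,135,.07),("lock disc",398,124,.09)]:
    print(n,A(u,v,z).round(4))
c1=B(155,258,.008);c2=B(215,332,.008);c3=B(453,152,.008);c4=B(395,80,.008);x=B(232,259,.008)
print("cam",x.round(4),((c1+c2)/2).round(4),[np.degrees(np.arctan2(*(d)[[1,0]])).round(2) for d in (c3-c2,c4-c1,c1-c2)],np.linalg.norm(c3-c2),np.linalg.norm(c1-c2))
print("plate",B(122,544,.006))
b=[B(*p,.035) for p in[(323,430),(600,420),(612,596),(333,606)]];print("bin",np.mean(b,0),[np.degrees(np.arctan2(*(b[i]-b[j])[[1,0]])).round(1) for i,j in((1,0),(2,3),(0,3),(1,2))])
E
```

```text
screwL [0.6245 0.2998 0.036 ]
screwM [0.6249 0.1796 0.036 ]
screwR [0.6243 0.0586 0.036 ]
fence face L [0.6154 0.304  0.036 ]
fence face R [0.6152 0.0468 0.036 ]
tab top [0.5027 0.1751 0.059 ]
bar L front [0.567  0.3027 0.036 ]
bar R front [0.5669 0.0542 0.036 ]
barL back [0.5796 0.3031 0.036 ]
railend [0.4203 0.1778 0.01  ]
h1top [0.5946 0.2678 0.07  ]
h2 [0.5946 0.2081 0.07  ]
lock disc [0.5972 0.1491 0.09  ]
cam [ 0.6504 -0.2034  0.008 ] [ 0.6253 -0.1703  0.008 ] [np.float64(-53.09), np.float64(-53.44), np.float64(38.3)] 0.21065920419585393 0.0659924950162656
plate [ 0.45353394 -0.12504606  0.006     ]
bin [ 0.47541276 -0.35227247  0.035     ] [np.float64(-88.0), np.float64(-88.0), np.float64(2.0), np.float64(1.7)]
```

```bash
cat >> h.py <<'E'
import json
def plan(wps,grip,step=5.5,turn=.16):
    "wps: (x,y,z,yaw deg of tool x, unwrapped relative to now) -> rows printed"
    s=ctrl.get_state();T=R.from_quat(s["tool_rot"]);p=s["tcp_pos"].copy()
    def G(a):
        c,q=np.cos(a),np.sin(a);return R.from_matrix(np.array([[c,q,0],[q,-c,0],[0,0,-1]]))
    X=T.as_matrix()[:,0];a=np.arctan2(X[1],X[0]);
    print("t",round(s["t"],2),"tcp",p.round(4),"yaw",round(np.degrees(a),2),"q6",s["q"][5].round(3),"gap",round(s["finger_gap"]*87,1),"F",s["force"].round(1))
    L=[];Q=[]
    if abs(wps[0][3]*np.pi/180-a)>np.pi: a+=2*np.pi*np.sign(wps[0][3])
    for w in wps:
        g=np.array(w[:3],float);b=np.radians(w[3])
        n=max(1,int(np.ceil(np.linalg.norm(g-p)*100/step)),int(np.ceil(abs(b-a)/turn)))
        p0,a0=p.copy(),a
        for k in range(1,n+1):
            pk=p0+(g-p0)*k/n;ak=a0+(b-a0)*k/n
            l=np.round(T.inv().apply(pk-p)*100,2);q=np.round((T.inv()*G(ak)).as_rotvec(),3)
            if abs(q).max()<.003:q=q*0
            p=p+T.apply(l)/100;T=T*R.from_rotvec(q);L.append((l+0).tolist());Q.append((q+0).tolist())
        a=b
    for i in range(0,len(L),12):
        print(json.dumps({"linear":L[i:i+12],"rot":Q[i:i+12],"grip":[grip]*len(L[i:i+12])}))
E
python3 -c "
from h import *
plan([(.42,-.42,.22,60),(.56,.0,.22,135),(.50,.177,.20,180),(.502,.177,.075,180)],.46)"
```

```text
t 0.2 tcp [ 0.1448 -0.6075  0.1831] yaw 13.4 q6 -0.178 gap 87.1 F [-0.3 -0.5 -0.4]
{"linear": [[4.45, -1.7, -0.52], [4.61, -1.16, -0.53], [4.71, -0.63, -0.52], [4.76, -0.07, -0.53], [4.73, 0.47, -0.52], [4.65, 1.03, -0.53], [4.49, 1.55, -0.52], [4.82, -0.99, 0.0], [4.91, -0.27, 0.0], [4.9, 0.43, 0.01], [4.79, 1.15, 0.0], [4.56, 1.82, 0.0]], "rot": [[-0.001, 0.0, -0.116], [0.0, 0.0, -0.116], [0.0, 0.0, -0.117], [0.0, 0.0, -0.116], [0.0, 0.0, -0.116], [0.0, 0.0, -0.116], [0.0, 0.0, -0.116], [0.0, 0.0, -0.146], [0.0, 0.0, -0.145], [0.0, 0.0, -0.146], [0.0, 0.0, -0.145], [0.0, 0.0, -0.146]], "grip": [0.46, 0.46, 0.46, 0.46, 0.46, 0.46, 0.46, 0.46, 0.46, 0.46, 0.46, 0.46]}
{"linear": [[4.26, 2.47, 0.0], [3.85, 3.06, 0.0], [3.37, 3.58, 0.0], [2.82, 4.04, 0.01], [3.35, 1.65, 0.4], [3.05, 2.16, 0.4], [2.68, 2.61, 0.4], [2.23, 3.0, 0.4], [1.74, 3.3, 0.4], [-0.07, 0.0, 4.17], [-0.06, 0.0, 4.16], [-0.07, 0.0, 4.17]], "rot": [[0.0, 0.0, -0.145], [0.0, 0.0, -0.145], [0.0, 0.0, -0.146], [0.0, 0.0, -0.145], [0.0, 0.0, -0.157], [0.0, 0.0, -0.158], [0.0, 0.0, -0.157], [0.0, 0.0, -0.157], [0.0, 0.0, -0.157], [0.0, 0.0, 0.0], [0.0, 0.0, 0.0], [0.0, 0.0, 0.0]], "grip": [0.46, 0.46, 0.46, 0.46, 0.46, 0.46, 0.46, 0.46, 0.46, 0.46, 0.46, 0.46]}
```

step_arm(
  linear=[
    [4.5,-1.7,-0.5],
    [4.6,-1.2,-0.5],
    [4.7,-0.6,-0.5],
    [4.8,-0.1,-0.5],
    [4.7,0.5,-0.5],
    [4.6,1.0,-0.5],
    [4.5,1.6,-0.5],
    [4.8,-1.0,0],
    [4.9,-0.3,0],
    [4.9,0.4,0],
    [4.8,1.2,0],
    [4.6,1.8,0],
  ],
  rot=[
    [0,0,-0.116],
    [0,0,-0.116],
    [0,0,-0.116],
    [0,0,-0.116],
    [0,0,-0.116],
    [0,0,-0.116],
    [0,0,-0.116],
    [0,0,-0.146],
    [0,0,-0.146],
    [0,0,-0.146],
    [0,0,-0.146],
    [0,0,-0.146],
  ],
  grip=[0.5,0.5,0.5,0.5,0.5,0.5,0.5,0.5,0.5,0.5,0.5,0.5],
)

```text
t: 1.7
tcp_pos: [0.4981, -0.1856, 0.2187]
tool_rot: [0.629, 0.777, 0.0, 0.0]
force: [0.0, 0.6, 0.3]
finger_gap: 0.501
finger_force: 0.0
```

step_arm(
  linear=[
    [4.3,2.5,0],
    [3.8,3.1,0],
    [3.4,3.6,0],
    [2.8,4.0,0],
    [3.4,1.6,0.4],
    [3.0,2.2,0.4],
    [2.7,2.6,0.4],
    [2.2,3.0,0.4],
    [1.7,3.3,0.4],
    [0,0,0],
    [0,0,0],
  ],
  rot=[
    [0,0,-0.145],
    [0,0,-0.145],
    [0,0,-0.146],
    [0,0,-0.145],
    [0,0,-0.157],
    [0,0,-0.157],
    [0,0,-0.157],
    [0,0,-0.157],
    [0,0,-0.157],
    [0,0,0],
    [0,0,0],
  ],
  grip=[0.5,0.5,0.5,0.5,0.5,0.5,0.5,0.5,0.5,0.5,0.5],
)

```text
t: 3.08
tcp_pos: [0.5011, 0.1761, 0.1988]
tool_rot: [0.0, 1.0, -0.0, 0.0]
force: [0.2, -0.0, 0.3]
finger_gap: 0.501
finger_force: 0.0
```

```bash
python3 - <<'E'
from h import *
plan([(.502,.1775,.09,180),(.502,.1775,.026,180)],.5)
r=ctrl.read_camera("wrist");crop(r,"pics/w1.png",0,0,560,420,1.4)
print(proj(r,[(.502,.1775,.059),(.565,.1525,.036),(.595,.1485,.09)])*1.4)
E
```

```text
t 3.08 tcp [0.5011 0.1761 0.1988] yaw 179.97 q6 -1.442 gap 43.6 F [ 0.2 -0.   0.3]
{"linear": [[-0.04, 0.07, 5.44], [-0.05, 0.07, 5.44], [0.0, 0.0, 3.2], [0.01, 0.01, 3.2]], "rot": [[0.0, 0.0, 0.0], [0.0, 0.0, 0.0], [0.0, 0.0, 0.0], [0.0, 0.0, 0.0]], "grip": [0.5, 0.5, 0.5, 0.5]}
[[395.96786011 267.38628492]
 [365.62091816 334.86206428]
 [356.68883144 400.07750125]]
```

View pics/w1.png

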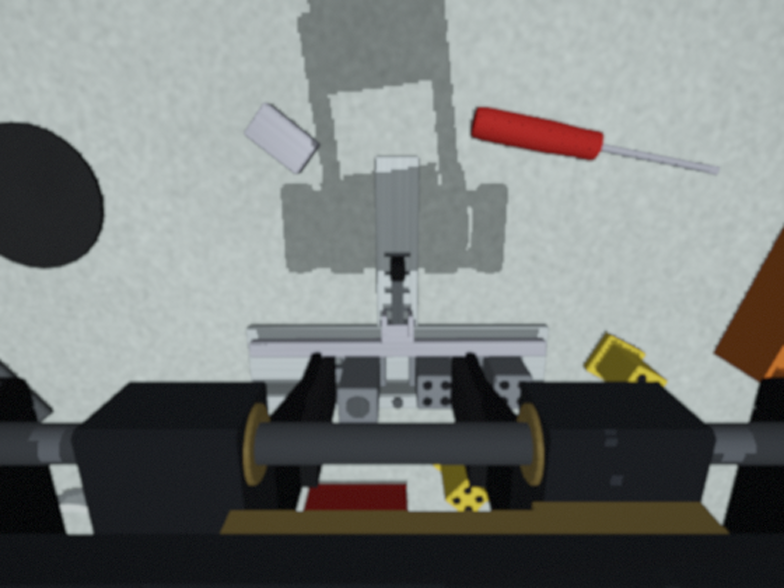

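step_arm(
  linear=[
    [0,0.1,5.5],
    [0,0.1,5.4],
    [0,0,3.2],
    [0,0,2.8],
    [0,0,0],
    [0,0,0],
    [0,0,0],
    [0,0,0],
    [0,0,0],
    [0,0,0],
  ],
  rot=[
    [0,0,0],
    [0,0,0],
    [0,0,0],
    [0,0,0],
    [0,0,0],
    [0,0,0],
    [0,0,0],
    [0,0,0],
    [0,0,0],
    [0,0,0],
  ],
  grip=[0.5,0.5,0.5,0.5,0.5,0.05,0.05,0.05,0.05,0.05],
  grip_force=20,
)

```text
t: 4.38
tcp_pos: [0.5008, 0.1786, 0.03]
tool_rot: [-0.0, 1.0, 0.0, 0.0]
force: [-0.6, -0.2, -0.0]
finger_gap: 0.073
finger_force: 0.0
```

step_arm(
  linear=[
    [0,0,0],
    [0,0,0],
    [0,0,0],
  ],
  rot=[
    [0,0,0],
    [0,0,0],
    [0,0,0],
  ],
  grip=[0,0,0],
)

```text
t: 4.75
tcp_pos: [0.5007, 0.1785, 0.0297]
tool_rot: [-0.0, 1.0, -0.0, -0.0]
force: [-0.2, 0.3, -0.2]
finger_gap: 0.006
finger_force: 0.0
```

```bash
python3 - <<'E'
from h import *
r=ctrl.read_camera("side");c=proj(r,[(.502,.178,.044)])[0].astype(int);print(c,ctrl.get_state()["finger_gap"])
crop(r,"pics/s1.png",c[0]-65,c[1]-50,130,100,6)
E
```

```text
[285 288] 0.0037842717914142988
```

View pics/s1.png

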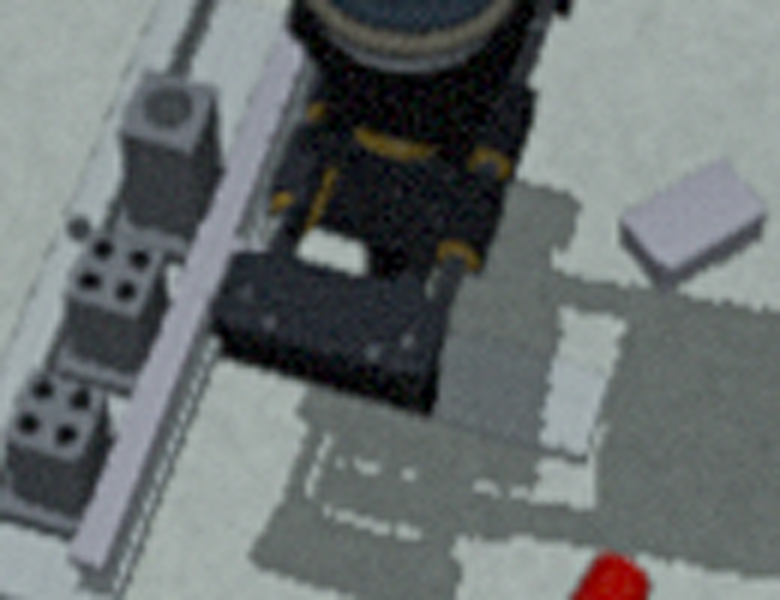

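```bash
python3 - <<'E'
from h import *
r=ctrl.read_camera("wrist");crop(r,"pics/w2.png",150,100,260,220,3)
print((proj(r,[(.502,.178,.059),(.574,.1785,.036),(.5007,.178,.030)])-[150,100])*3)
E
```

```text
[[391.36933102 490.67917873]
 [393.98150984 731.65933235]
 [391.77776357 424.90208121]]
```

View pics/w2.png

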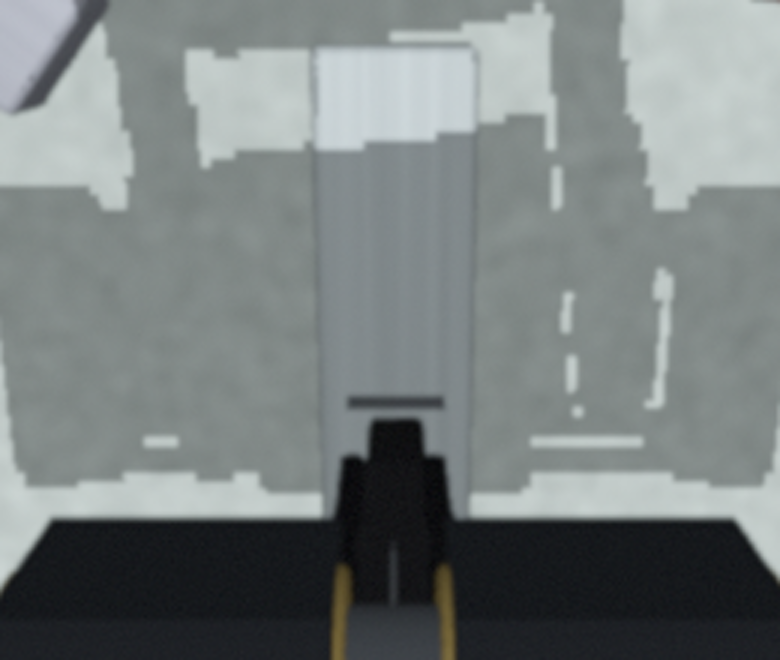

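step_arm(
  linear=[
    [0,0,0],
    [0,0,0],
    [0,0,0],
    [0,0,0],
    [0,0,0],
  ],
  rot=[
    [0,0,0],
    [0,0,0],
    [0,0,0],
    [0,0,0],
    [0,0,0],
  ],
  grip=[0.6,0.6,0.6,0.6,0.6],
)

```text
t: 5.48
tcp_pos: [0.5008, 0.1785, 0.0298]
tool_rot: [-0.0, 1.0, 0.0, 0.0]
force: [-0.1, -0.2, 0.3]
finger_gap: 0.492
finger_force: 0.0
```

```bash
python3 - <<'E'
from h import *
r=ctrl.read_camera("wrist");crop(r,"pics/w3.png",150,100,260,200,3)
Rm=cv2.Rodrigues(r["rvec"])[0];print("cam",(-Rm.T@np.ravel(r["tvec"])).round(3))
print(((proj(r,[(.502,.178,.059),(.495,.178,.059),(.509,.178,.059),(.495,.178,.027),(.5007,.178,.030)])-[150,100])*3).round(0).tolist(),ray(r,150+395/3,100+403/3,.018))
E
```

```text
cam [0.419 0.179 0.23 ]
[[391.0, 490.0], [391.0, 456.0], [391.0, 524.0], [392.0, 395.0], [392.0, 425.0]] [0.50039038 0.17868945 0.018     ]
```

View pics/w3.png

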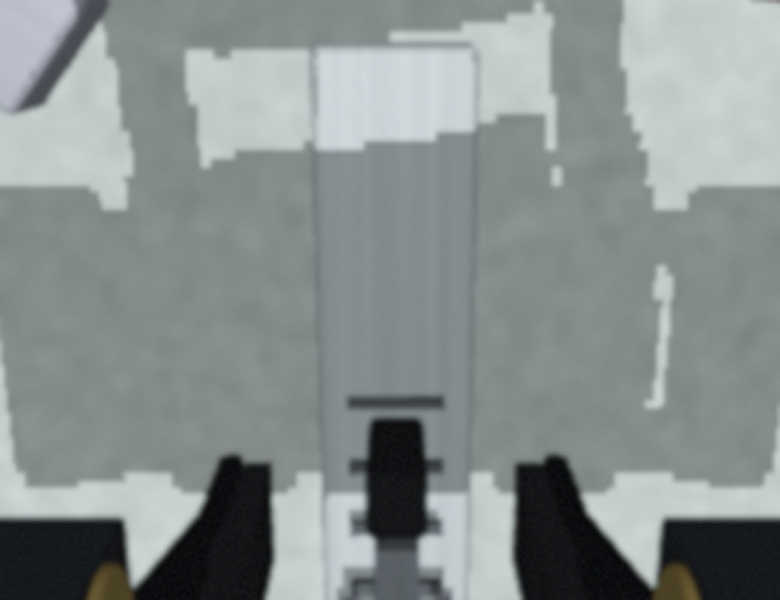

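```bash
python3 - <<'E'
from h import *
r=ctrl.read_camera("wrist")
B=lambda u,v,z:ray(r,150+u/3,100+v/3,z).round(4)
print("rail end",B(395,45,.01),"rail edges",B(325,480,.01),B(470,480,.01))
for z in(.03,.05,.06,.07):print(z,"tips inner",B(272,463,z),B(515,463,z),"outer",B(230,457,z))
for v in(420,540):print("tab",B(397,v,.027),B(397,v,.059), B(370,v,.059),B(423,v,.059))
E
```

```text
rail end [0.4234 0.1786 0.01  ] rail edges [0.5232 0.162  0.01  ] [0.5231 0.1966 0.01  ]
0.03 tips inner [0.5096 0.1521 0.03  ] [0.5096 0.2046 0.03  ] outer [0.5082 0.1431 0.03  ]
0.05 tips inner [0.5006 0.1548 0.05  ] [0.5005 0.202  0.05  ] outer [0.4993 0.1467 0.05  ]
0.06 tips inner [0.496  0.1561 0.06  ] [0.496  0.2007 0.06  ] outer [0.4948 0.1484 0.06  ]
0.07 tips inner [0.4915 0.1574 0.07  ] [0.4914 0.1994 0.07  ] outer [0.4903 0.1502 0.07  ]
tab [0.5009 0.1791 0.027 ] [0.4879 0.179  0.059 ] [0.4879 0.1741 0.059 ] [0.4879 0.1838 0.059 ]
tab [0.5299 0.1792 0.027 ] [0.5123 0.1791 0.059 ] [0.5123 0.1739 0.059 ] [0.5123 0.184  0.059 ]
```

```bash
python3 - <<'E'
from h import *
print(ctrl.grip_point_offset,[a for a in dir(ctrl) if a[0]!='_'])
r=ctrl.read_camera("side");s=ctrl.get_state()
crop(r,"pics/s2.png",230,215,130,100,6)
p=s["tcp_pos"];print((proj(r,[p+[0,dy,dz] for dz in(0,.036) for dy in(-.022,.022)])-[230,215])*6)
E
```

```text
0.0187 ['IKError', 'get_state', 'grip_point_offset', 'hand_in', 'read_camera']
[[353.07365589 414.1015401 ]
 [317.1006216  513.87510244]
 [354.9412202  365.01553155]
 [318.1288854  466.16114851]]
```

View pics/s2.png

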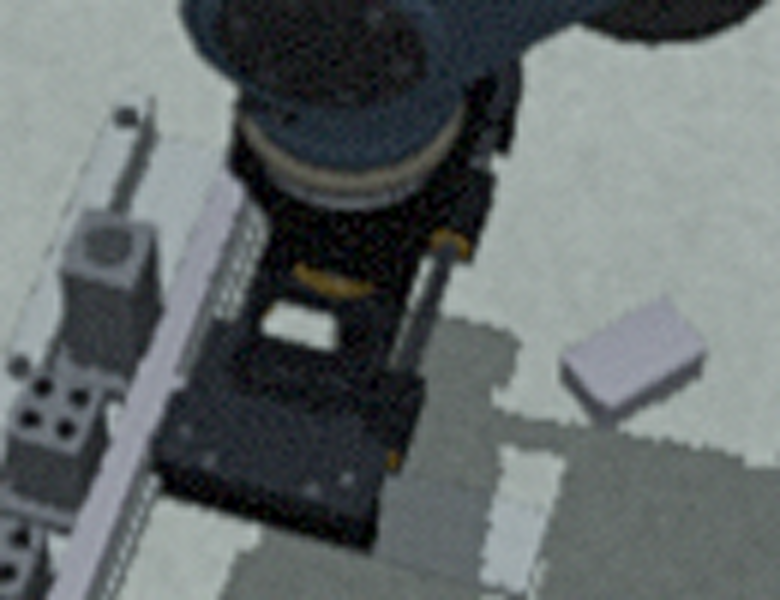

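step_arm(
  linear=[
    [0,0,0.7],
    [0,0,0.7],
    [0,0,0.6],
    [0,0,0],
    [0,0,0],
    [0,0,0],
    [0,0,0],
    [0,0,0],
    [0,0,0],
  ],
  rot=[
    [0,0,0],
    [0,0,0],
    [0,0,0],
    [0,0,0],
    [0,0,0],
    [0,0,0],
    [0,0,0],
    [0,0,0],
    [0,0,0],
  ],
  grip=[0.5,0.5,0.5,0.3,0.05,0.05,0.05,0.05,0.05],
)

```text
t: 6.75
tcp_pos: [0.5009, 0.179, 0.0099]
tool_rot: [-0.0, 1.0, 0.0, 0.0]
force: [-0.7, 3.2, 0.6]
finger_gap: 0.133
finger_force: 20.0
```

step_arm(
  linear=[
    [-0.2,0,-0.5],
    [-0.2,0,-0.5],
    [-0.3,0,-0.5],
    [-0.2,0,-0.3],
    [0,0,0],
    [0.6,0,0],
    [0.6,0,0],
    [0.6,0,0],
    [0.6,0,0],
    [0.6,0,0],
    [0.6,0,0],
    [0,0,0],
  ],
  rot=[
    [0,0,0],
    [0,0,0],
    [0,0,0],
    [0,0,0],
    [0,0,0],
    [0,0,0],
    [0,0,0],
    [0,0,0],
    [0,0,0],
    [0,0,0],
    [0,0,0],
    [0,0,0],
  ],
  grip=[0.05,0.05,0.05,0.05,0.05,0.05,0.05,0.05,0.05,0.05,0.05,0.05],
  grip_force=30,
)

```text
t: 8.25
tcp_pos: [0.4761, 0.1788, 0.0274]
tool_rot: [-0.0, 1.0, 0.0, 0.002]
force: [5.0, 4.6, -11.3]
finger_gap: 0.133
finger_force: 30.0
```

```bash
python3 - <<'E'
from h import *
r=ctrl.read_camera("wrist");s=ctrl.get_state();print(s["tcp_pos"],s["force"],s["finger_gap"]*87)
r=ctrl.read_camera("top");
v=cv2.resize(r["frame"][180:275,150:270,::-1],None,fx=4,fy=4,interpolation=cv2.INTER_CUBIC)
w=ctrl.read_camera("wrist")["frame"][80:320,150:410,::-1]
cv2.imwrite("pics/m1.png",np.hstack([v[:380],cv2.resize(w,(320,380))]))
print((proj(r,[(.574,.10,.036),(.538,.10,.036)])-[150,180])*4)
E
```

```text
[0.47610477 0.17881954 0.02741691] [  5.64676425   3.85385198 -11.49256394] 11.394507294301606
[[350.75369068 125.48945692]
 [350.24996966 178.92209884]]
```

View pics/m1.png

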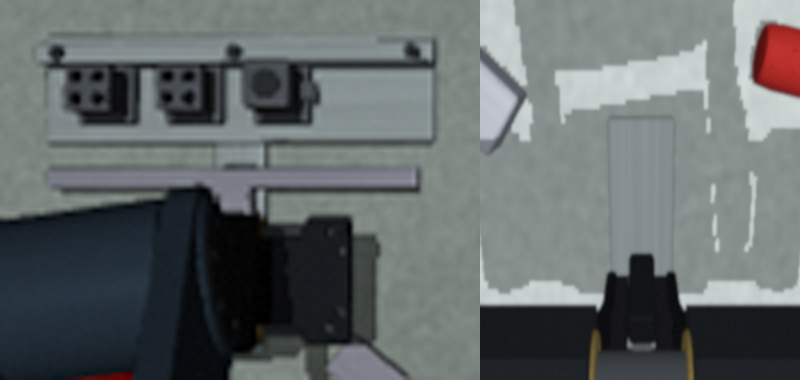

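```bash
python3 - <<'E'
from h import *
r=ctrl.read_camera("side")
for (u,v,off) in((380,550,(230,215)),(165,490,(230,215)),(435,410,(220,238)),(225,350,(220,238))):
    for z in(.04,.06,.08,.1,.12): print((u,v),z,ray(r,off[0]+u/6,off[1]+v/6,z).round(3))
E
```

```text
(380, 550) 0.04 [0.473 0.212 0.04 ]
(380, 550) 0.06 [0.471 0.222 0.06 ]
(380, 550) 0.08 [0.468 0.233 0.08 ]
(380, 550) 0.1 [0.465 0.243 0.1  ]
(380, 550) 0.12 [0.463 0.253 0.12 ]
(165, 490) 0.04 [0.555 0.214 0.04 ]
(165, 490) 0.06 [0.551 0.224 0.06 ]
(165, 490) 0.08 [0.547 0.234 0.08 ]
(165, 490) 0.1 [0.543 0.244 0.1  ]
(165, 490) 0.12 [0.539 0.254 0.12 ]
(435, 410) 0.04 [0.475 0.212 0.04 ]
(435, 410) 0.06 [0.473 0.222 0.06 ]
(435, 410) 0.08 [0.47  0.232 0.08 ]
(435, 410) 0.1 [0.467 0.242 0.1  ]
(435, 410) 0.12 [0.465 0.252 0.12 ]
(225, 350) 0.04 [0.555 0.213 0.04 ]
(225, 350) 0.06 [0.551 0.223 0.06 ]
(225, 350) 0.08 [0.547 0.233 0.08 ]
(225, 350) 0.1 [0.543 0.243 0.1  ]
(225, 350) 0.12 [0.539 0.253 0.12 ]
```

step_arm(
  linear=[
    [0,0,0.3],
    [0,0,0],
    [0,0,0],
    [0,0,0],
    [0,0,-4],
    [0,0,-4],
    [0,0,-4],
    [0,0,0],
  ],
  rot=[
    [0,0,0],
    [0,0,0],
    [0,0,0],
    [0,0,0],
    [0,0,0],
    [0,0,0],
    [0,0,0],
    [0,0,0],
  ],
  grip=[0.05,0.5,0.5,0.5,0.5,0.5,0.5,0.5],
)

```text
t: 9.45
tcp_pos: [0.4763, 0.1786, 0.1479]
tool_rot: [-0.0, 1.0, 0.0, 0.004]
force: [0.5, 0.1, 0.2]
finger_gap: 0.5
finger_force: 0.0
```

step_arm(
  linear=[
    [-4,-1.0,0.5],
    [-4,-1.0,0.5],
    [-4,-1.0,0.5],
    [0,0,4],
    [0,0,3],
    [0,0,2],
    [0,0,1.5],
    [0,0,1.4],
    [0,0,0],
  ],
  rot=[
    [0,0,0],
    [0,0,0],
    [0,0,0],
    [0,0,0],
    [0,0,0],
    [0,0,0],
    [0,0,0],
    [0,0,0],
    [0,0,0],
  ],
  grip=[0.5,0.5,0.5,0.5,0.5,0.5,0.5,0.5,0.5],
)

```text
t: 10.58
tcp_pos: [0.5928, 0.1484, 0.0096]
tool_rot: [-0.0, 1.0, -0.0, -0.001]
force: [0.4, 0.3, 1.7]
finger_gap: 0.501
finger_force: 0.0
```

step_arm(
  linear=[
    [0,0,0],
    [0,0,0],
    [0,0,0],
    [0,0,0],
    [0,0,0],
    [0,0,0],
  ],
  rot=[
    [0,0,0],
    [0,0,0],
    [0,0,0],
    [0,0,0],
    [0,0,0],
    [0,0,0],
  ],
  grip=[0.25,0.25,0.25,0.25,0.25,0.25],
  grip_force=20,
)

```text
t: 11.32
tcp_pos: [0.5943, 0.1487, 0.0115]
tool_rot: [-0.0, 1.0, 0.0, 0.001]
force: [-0.1, 0.9, 5.2]
finger_gap: 0.342
finger_force: 20.0
```

step_arm(
  linear=[
    [0,0,-1],
    [0,0,-2],
    [0,0,-4],
    [0,0,-5],
    [0,0,-4],
    [0,0,0],
  ],
  rot=[
    [0,0,0],
    [0,0,0],
    [0,0,0],
    [0,0,0],
    [0,0,0],
    [0,0,0],
  ],
  grip=[0.25,0.25,0.25,0.25,0.25,0.25],
)

```text
t: 12.08
tcp_pos: [0.5963, 0.1487, 0.1746]
tool_rot: [-0.0, 1.0, 0.0, 0.004]
force: [0.1, 0.4, -1.3]
finger_gap: 0.342
finger_force: 20.0
```

```bash
python3 -c "
from h import *
plan([(.6404,-.1904,.17,217),(.6404,-.1904,.0665,217)],.25,step=4.5)
r=ctrl.read_camera('side');c=proj(r,[(.595,.149,.18)])[0].astype(int);crop(r,'pics/s3.png',max(0,c[0]-75),max(0,c[1]-60),150,140,4)
p=ctrl.get_state()['tcp_pos'];print((proj(r,[p,p+[0,0,.036]])-[max(0,c[0]-75),max(0,c[1]-60)])*4)
"
```

```text
t 12.07 tcp [0.5963 0.1487 0.1746] yaw -179.98 q6 -1.508 gap 29.7 F [ 0.1  0.4 -1.3]
{"linear": [[-0.55, -4.24, 0.06], [-0.21, -4.27, 0.06], [0.14, -4.27, 0.06], [0.48, -4.25, 0.05], [0.82, -4.19, 0.06], [1.16, -4.11, 0.06], [1.49, -4.01, 0.06], [1.8, -3.88, 0.05], [0.0, 0.0, 3.45], [0.0, 0.0, 3.45], [0.0, 0.0, 3.45]], "rot": [[0.0, 0.008, -0.081], [0.0, 0.0, -0.08], [0.0, 0.0, -0.081], [0.0, 0.0, -0.081], [0.0, 0.0, -0.08], [0.0, 0.0, -0.081], [0.0, 0.0, -0.081], [0.0, 0.0, -0.08], [0.0, 0.0, 0.0], [0.0, 0.0, 0.0], [0.0, 0.0, 0.0]], "grip": [0.25, 0.25, 0.25, 0.25, 0.25, 0.25, 0.25, 0.25, 0.25, 0.25, 0.25]}
[[305.88106437 249.21672175]
 [303.0450638  208.66287477]]
```

View pics/s3.png

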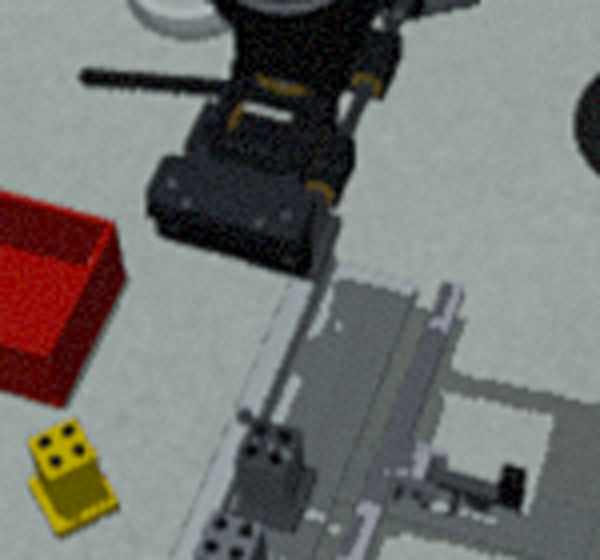

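step_arm(
  linear=[
    [-0.5,-4.2,0],
    [-0.2,-4.3,0],
    [0.1,-4.3,0],
    [0.5,-4.2,0],
    [0.8,-4.2,0],
    [1.2,-4.1,0],
    [1.5,-4.0,0],
    [1.8,-3.9,0],
    [0,0,3.5],
    [0,0,3.5],
    [0,0,2.5],
    [0,0,1],
  ],
  rot=[
    [0,0.008,-0.081],
    [0,0,-0.08],
    [0,0,-0.081],
    [0,0,-0.081],
    [0,0,-0.08],
    [0,0,-0.081],
    [0,0,-0.081],
    [0,0,-0.08],
    [0,0,0],
    [0,0,0],
    [0,0,0],
    [0,0,0],
  ],
  grip=[0.25,0.25,0.25,0.25,0.25,0.25,0.25,0.25,0.25,0.25,0.25,0.25],
)

```text
t: 13.62
tcp_pos: [0.6333, -0.1892, 0.0614]
tool_rot: [-0.317, 0.948, 0.004, -0.007]
force: [-0.2, 0.7, -0.9]
finger_gap: 0.347
finger_force: 20.0
```

step_arm(
  linear=[
    [0,0,0],
    [0,0,0],
  ],
  rot=[
    [0,0,0],
    [0,0,0],
  ],
  grip=[0.25,0.25],
)

```text
t: 13.88
tcp_pos: [0.6371, -0.1908, 0.0664]
tool_rot: [-0.317, 0.948, 0.001, -0.003]
force: [-0.0, -0.9, -1.1]
finger_gap: 0.345
finger_force: 20.0
```

```bash
python3 -c "
from h import *
plan([(.6404,-.1904,.0665,217)],.25,step=4.5)
r=ctrl.read_camera('wrist');w=r['frame'][100:400,80:480,::-1]
q=ctrl.read_camera('side');c=proj(q,[(.64,-.19,.1)])[0].astype(int);s=q['frame'][c[1]-60:c[1]+60,c[0]-53:c[0]+53,::-1]
cv2.imwrite('pics/m2.png',np.hstack([cv2.resize(w,(400,300))[:, :400],cv2.resize(s,(265,300),interpolation=cv2.INTER_CUBIC)]))
P=[(.6504,-.2034,.1),(.6504,-.2034,.008),(.6414,-.1914,.065)]
print(proj(r,P)-[80,100],(proj(q,P)-[c[0]-53,c[1]-60])*2.5+[400,0])
"
```

```text
t 13.88 tcp [ 0.6371 -0.1908  0.0664] yaw -143.03 q6 -2.67 gap 30.0 F [-0.  -0.9 -1.1]
{"linear": [[-0.29, -0.17, -0.02]], "rot": [[0.003, -0.006, 0.0]], "grip": [0.25]}
[[169.48355427 170.48372005]
 [179.43937004 118.63722147]
 [197.40195697 145.84208106]] [[527.33392602 141.1807847 ]
 [527.32286427 201.43370988]
 [531.88889379 174.66080957]]
```

View pics/m2.png

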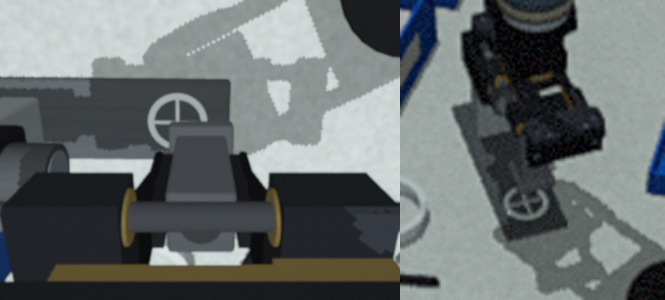

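step_arm(
  linear=[
    [-0.3,-0.1,0],
    [0,0,0],
    [0,0,0],
    [0,0,0],
    [0,0,0],
    [0,0,0],
    [0,0,0],
    [0,0,0],
    [0,0,0],
    [0,0,0],
    [0,0,0],
    [0,0,0],
  ],
  rot=[
    [0,0,0],
    [0,0,0],
    [0,0,0],
    [0,0,0],
    [0,0,0],
    [0,0,0],
    [0,0,0],
    [0,0,0],
    [0,0,0],
    [0,0,0],
    [0,0,0],
    [0,0,0],
  ],
  grip=[0.25,0.25,0.25,0.25,0.25,0.25,0.25,0.25,0.25,0.25,0.25,0.25],
)

```text
t: 15.48
tcp_pos: [0.6394, -0.1895, 0.0655]
tool_rot: [-0.317, 0.948, 0.001, -0.004]
force: [1.0, 0.7, -1.4]
finger_gap: 0.349
finger_force: 20.0
```

step_arm(
  linear=[
    [0,0,0],
    [0,0,0],
    [0,0,0],
    [0,0,0],
    [0,0,0],
    [0,0,0],
    [0,0,0],
    [0,0,0],
    [0,0,0],
    [0,0,0],
    [0,0,0],
    [0,0,0],
  ],
  rot=[
    [0,0,0.157],
    [0,0,0.157],
    [0,0,0.157],
    [0,0,0.157],
    [0,0,0.157],
    [0,0,0.157],
    [0,0,0.157],
    [0,0,0.157],
    [0,0,0.157],
    [0,0,0.157],
    [0,0,0],
    [0,0,0],
  ],
  grip=[0.25,0.25,0.25,0.25,0.25,0.25,0.25,0.25,0.25,0.25,0.25,0.25],
)

```text
t: 16.98
tcp_pos: [0.6394, -0.1895, 0.0655]
tool_rot: [0.445, 0.895, -0.002, -0.004]
force: [0.2, -0.1, -0.9]
finger_gap: 0.347
finger_force: 20.0
```

```bash
python3 -c "
from h import *
plan([(.6404,-.1904,.0665,127)],.25,step=4.5)"
```

```text
t 16.98 tcp [ 0.6394 -0.1895  0.0655] yaw 127.14 q6 -1.099 gap 30.2 F [ 0.2 -0.1 -0.9]
{"linear": [[-0.13, 0.03, -0.1]], "rot": [[-0.007, -0.005, 0.003]], "grip": [0.25]}
```

step_arm(
  linear=[
    [0,0,0],
    [0,0,0],
    [0,0,0],
    [0,0,0],
    [0,0,0],
    [0,0,0],
    [0,0,0],
    [0,0,0],
    [0,0,0],
    [0,0,0],
  ],
  rot=[
    [0,0,0],
    [0,0,0],
    [0,0,0],
    [0,0,0],
    [0,0,0],
    [0,0,0],
    [0,0,0],
    [0,0,0],
    [0,0,0],
    [0,0,0],
  ],
  grip=[0.25,0.25,0.25,0.25,0.25,0.25,0.25,0.25,0.25,0.25],
)

```text
t: 18.23
tcp_pos: [0.6394, -0.1895, 0.0655]
tool_rot: [0.446, 0.895, -0.002, -0.004]
force: [-0.8, 0.4, -1.8]
finger_gap: 0.344
finger_force: 20.0
```

step_arm(
  linear=[
    [0,0,0],
    [0,0,0],
    [0,0,0],
    [0,0,0],
    [0,0,0],
    [0,0,0],
    [0,0,0],
    [0,0,0],
    [0,0,0],
    [0,0,0],
    [0,0,0],
    [0,0,0],
  ],
  rot=[
    [0,0,0.157],
    [0,0,0.157],
    [0,0,0.157],
    [0,0,0.157],
    [0,0,0.157],
    [0,0,0.157],
    [0,0,0.157],
    [0,0,0.157],
    [0,0,0.157],
    [0,0,0.157],
    [0,0,0],
    [0,0,0],
  ],
  grip=[0.25,0.25,0.25,0.25,0.25,0.25,0.25,0.25,0.25,0.25,0.25,0.25],
)

```text
t: 19.73
tcp_pos: [0.6393, -0.1895, 0.0655]
tool_rot: [0.948, 0.319, -0.004, -0.001]
force: [0.4, 0.4, -1.4]
finger_gap: 0.341
finger_force: 20.0
```

step_arm(
  linear=[
    [0,0,0],
    [0,0,0],
    [0,0,0],
    [0,0,0],
    [0,0,0],
    [0,0,0],
    [0,0,0],
    [0,0,0],
    [0,0,0],
    [0,0,0],
  ],
  rot=[
    [0,0,0],
    [0,0,0],
    [0,0,0],
    [0,0,0],
    [0,0,0],
    [0,0,0],
    [0,0,0],
    [0,0,0],
    [0,0,0],
    [0,0,0],
  ],
  grip=[0.25,0.25,0.25,0.25,0.25,0.25,0.25,0.25,0.25,0.25],
)

```text
t: 20.98
tcp_pos: [0.6394, -0.1895, 0.0655]
tool_rot: [0.948, 0.318, -0.004, -0.001]
force: [-0.7, -0.1, -0.5]
finger_gap: 0.344
finger_force: 20.0
```

step_arm(
  linear=[
    [0,0,0],
    [0,0,0],
    [0,0,0],
    [0,0,0],
    [0,0,0],
    [0,0,0],
    [0,0,0],
    [0,0,0],
    [0,0,0],
    [0,0,0],
    [0,0,0],
    [0,0,0],
  ],
  rot=[
    [0,0,0.157],
    [0,0,0.157],
    [0,0,0.157],
    [0,0,0.157],
    [0,0,0.157],
    [0,0,0.157],
    [0,0,0.157],
    [0,0,0.157],
    [0,0,0.157],
    [0,0,0.157],
    [0,0,0],
    [0,0,0],
  ],
  grip=[0.25,0.25,0.25,0.25,0.25,0.25,0.25,0.25,0.25,0.25,0.25,0.25],
)

```text
t: 22.48
tcp_pos: [0.6394, -0.1895, 0.0655]
tool_rot: [0.896, -0.444, -0.003, 0.002]
force: [-1.5, 0.1, -0.9]
finger_gap: 0.342
finger_force: 20.0
```

step_arm(
  linear=[
    [0,0,0],
    [0,0,0],
    [0,0,0],
    [0,0,0],
    [0,0,0],
    [0,0,0],
    [0,0,0],
    [0,0,0],
    [0,0,0],
    [0,0,0],
  ],
  rot=[
    [0,0,0],
    [0,0,0],
    [0,0,0],
    [0,0,0],
    [0,0,0],
    [0,0,0],
    [0,0,0],
    [0,0,0],
    [0,0,0],
    [0,0,0],
  ],
  grip=[0.25,0.25,0.25,0.25,0.25,0.25,0.25,0.25,0.25,0.25],
)

```text
t: 23.72
tcp_pos: [0.6394, -0.1895, 0.0655]
tool_rot: [0.895, -0.445, -0.004, 0.002]
force: [-0.6, 0.6, -0.8]
finger_gap: 0.346
finger_force: 20.0
```

```bash
python3 -c "
from h import *
plan([(.6404,-.1904,.14,-53),(.4535,-.125,.14,-53),(.4535,-.125,.03,-53)],.25,step=4.5)"
```

```text
t 23.73 tcp [ 0.6394 -0.1895  0.0655] yaw -52.9 q6 2.043 gap 30.1 F [-0.6  0.6 -0.8]
{"linear": [[0.05, 0.01, -3.72], [0.07, -0.02, -3.73], [-3.3, 2.2, 0.0], [-3.29, 2.19, 0.0], [-3.3, 2.2, -0.01], [-3.3, 2.19, 0.0], [-3.29, 2.2, 0.0], [0.0, 0.0, 3.67], [-0.01, 0.0, 3.66], [0.0, 0.01, 3.67]], "rot": [[0.007, 0.005, 0.001], [0.0, 0.0, 0.0], [0.0, 0.0, 0.0], [0.0, 0.0, 0.0], [0.0, 0.0, 0.0], [0.0, 0.0, 0.0], [0.0, 0.0, 0.0], [0.0, 0.0, 0.0], [0.0, 0.0, 0.0], [0.0, 0.0, 0.0]], "grip": [0.25, 0.25, 0.25, 0.25, 0.25, 0.25, 0.25, 0.25, 0.25, 0.25]}
```

step_arm(
  linear=[
    [0,0,-3.7],
    [0,0,-3.7],
    [-3.3,2.2,0],
    [-3.3,2.2,0],
    [-3.3,2.2,0],
    [-3.3,2.2,0],
    [-3.3,2.2,0],
    [0,0,3.7],
    [0,0,3.7],
    [0,0,3.2],
    [0,0,0],
    [0,0,0],
  ],
  rot=[
    [0.007,0.005,0],
    [0,0,0],
    [0,0,0],
    [0,0,0],
    [0,0,0],
    [0,0,0],
    [0,0,0],
    [0,0,0],
    [0,0,0],
    [0,0,0],
    [0,0,0],
    [0,0,0],
  ],
  grip=[0.25,0.25,0.25,0.25,0.25,0.25,0.25,0.25,0.25,0.25,0.25,0.25],
)

```text
t: 25.22
tcp_pos: [0.4532, -0.1247, 0.0342]
tool_rot: [0.895, -0.445, 0.001, -0.0]
force: [0.8, -0.1, -1.4]
finger_gap: 0.346
finger_force: 20.0
```

step_arm(
  linear=[
    [0,0,0.7],
    [0,0,0.6],
    [0,0,0.5],
    [0,0,0.3],
    [0,0,0],
    [0,0,0],
  ],
  rot=[
    [0,0,0],
    [0,0,0],
    [0,0,0],
    [0,0,0],
    [0,0,0],
    [0,0,0],
  ],
  grip=[0.25,0.25,0.25,0.25,0.25,0.25],
)

```text
t: 25.98
tcp_pos: [0.4525, -0.1243, 0.0124]
tool_rot: [0.895, -0.445, 0.0, -0.0]
force: [-0.2, 0.3, -0.4]
finger_gap: 0.349
finger_force: 20.0
```

step_arm(
  linear=[
    [0,0,0.2],
    [0,0,0.2],
    [0,0,0.1],
    [0,0,0],
  ],
  rot=[
    [0,0,0],
    [0,0,0],
    [0,0,0],
    [0,0,0],
  ],
  grip=[0.25,0.25,0.25,0.25],
)

```text
t: 26.48
tcp_pos: [0.4524, -0.1243, 0.0075]
tool_rot: [0.895, -0.445, 0.0, -0.0]
force: [-1.2, 0.2, 1.1]
finger_gap: 0.343
finger_force: 20.0
```

step_arm(
  linear=[
    [0,0,0],
    [0,0,0],
    [0,0,0],
    [0,0,-1],
    [0,0,-3],
    [0,0,-4],
    [0,0,-5],
    [0,0,0],
  ],
  rot=[
    [0,0,0],
    [0,0,0],
    [0,0,0],
    [0,0,0],
    [0,0,0],
    [0,0,0],
    [0,0,0],
    [0,0,0],
  ],
  grip=[0.55,0.55,0.55,0.55,0.55,0.55,0.55,0.55],
)

```text
t: 27.48
tcp_pos: [0.4552, -0.1257, 0.1414]
tool_rot: [0.895, -0.445, 0.005, 0.0]
force: [0.4, 0.7, 0.4]
finger_gap: 0.547
finger_force: 0.0
```

```bash
python3 -c "
from h import *
plan([(.595,.2085,.13,90),(.595,.2085,.01,90)],.5,step=4.5,turn=.17)"
```

```text
t 27.48 tcp [ 0.4552 -0.1257  0.1414] yaw -52.88 q6 1.987 gap 47.6 F [0.4 0.7 0.4]
{"linear": [[-1.21, -2.09, 0.07], [-0.86, -2.26, 0.08], [-0.46, -2.37, 0.07], [-0.07, -2.41, 0.08], [0.33, -2.39, 0.07], [0.73, -2.31, 0.08], [1.09, -2.15, 0.08], [1.44, -1.94, 0.07], [1.74, -1.68, 0.08], [1.99, -1.37, 0.07], [2.19, -1.02, 0.08], [2.32, -0.64, 0.07]], "rot": [[-0.004, -0.01, -0.166], [0.0, 0.0, -0.166], [0.0, 0.0, -0.167], [0.0, 0.0, -0.166], [0.0, 0.0, -0.166], [0.0, 0.0, -0.166], [0.0, 0.0, -0.167], [0.0, 0.0, -0.166], [0.0, 0.0, -0.166], [0.0, 0.0, -0.166], [0.0, 0.0, -0.167], [0.0, 0.0, -0.166]], "grip": [0.5, 0.5, 0.5, 0.5, 0.5, 0.5, 0.5, 0.5, 0.5, 0.5, 0.5, 0.5]}
{"linear": [[2.41, -0.24, 0.08], [2.41, 0.15, 0.07], [2.35, 0.55, 0.08], [0.0, 0.0, 4.0], [0.0, 0.0, 4.0], [0.0, 0.0, 4.0]], "rot": [[0.0, 0.0, -0.166], [0.0, 0.0, -0.166], [0.0, 0.0, -0.167], [0.0, 0.0, 0.0], [0.0, 0.0, 0.0], [0.0, 0.0, 0.0]], "grip": [0.5, 0.5, 0.5, 0.5, 0.5, 0.5]}
```

step_arm(
  linear=[
    [-1.2,-2.1,0],
    [-0.9,-2.3,0],
    [-0.5,-2.4,0],
    [-0.1,-2.4,0],
    [0.3,-2.4,0],
    [0.7,-2.3,0],
    [1.1,-2.1,0],
    [1.4,-1.9,0],
    [1.7,-1.7,0],
    [2.0,-1.4,0],
    [2.2,-1.0,0],
    [2.3,-0.6,0],
  ],
  rot=[
    [0,-0.01,-0.166],
    [0,0,-0.166],
    [0,0,-0.166],
    [0,0,-0.166],
    [0,0,-0.166],
    [0,0,-0.166],
    [0,0,-0.166],
    [0,0,-0.166],
    [0,0,-0.166],
    [0,0,-0.166],
    [0,0,-0.166],
    [0,0,-0.166],
  ],
  grip=[0.5,0.5,0.5,0.5,0.5,0.5,0.5,0.5,0.5,0.5,0.5,0.5],
)

```text
t: 28.98
tcp_pos: [0.5625, 0.1436, 0.1374]
tool_rot: [0.859, 0.512, -0.002, -0.005]
force: [-0.7, 0.0, -0.3]
finger_gap: 0.502
finger_force: 0.0
```

step_arm(
  linear=[
    [2.4,-0.2,0],
    [2.4,0.2,0],
    [2.4,0.6,0],
    [0,0,0],
    [0,0,0],
  ],
  rot=[
    [0,0,-0.166],
    [0,0,-0.166],
    [0,0,-0.166],
    [0,0,0],
    [0,0,0],
  ],
  grip=[0.5,0.5,0.5,0.5,0.5],
)

```text
t: 29.6
tcp_pos: [0.5917, 0.2089, 0.138]
tool_rot: [0.709, 0.705, -0.001, -0.005]
force: [-0.4, 0.2, 0.3]
finger_gap: 0.498
finger_force: 0.0
```

```bash
python3 - <<'E'
from h import *
plan([(.595,.2085,.01,90)],.5,step=4.5,turn=.17)
r=ctrl.read_camera("top")
hsv=cv2.cvtColor(r["frame"],cv2.COLOR_RGB2HSV)
m=((hsv[...,0]>105)&(hsv[...,0]<125)&(hsv[...,1]>120)).astype(np.uint8)
n,l,st,c=cv2.connectedComponentsWithStats(m)
for i in range(1,n):
    if st[i,4]>300:print("blue",st[i].tolist(),ray(r,*c[i],.02).round(3))
E
```

```text
t 29.6 tcp [0.5917 0.2089 0.138 ] yaw 89.66 q6 0.159 gap 43.4 F [-0.4  0.2  0.3]
{"linear": [[-0.04, 0.15, 4.26], [-0.01, 0.1, 4.27], [-0.02, 0.11, 4.27]], "rot": [[-0.009, -0.006, -0.002], [0.0, 0.0, 0.0], [0.0, 0.0, -0.004]], "grip": [0.5, 0.5, 0.5]}
blue [359, 61, 80, 59, 1642] [ 0.941 -0.336  0.02 ]
blue [445, 61, 89, 58, 1903] [ 0.94  -0.628  0.02 ]
blue [26, 62, 88, 58, 2705] [0.92  0.578 0.02 ]
blue [119, 62, 80, 58, 2220] [0.92  0.328 0.02 ]
blue [371, 225, 72, 47, 2940] [ 0.475 -0.352  0.02 ]
```

step_arm(
  linear=[
    [0,0.4,4.3],
    [0,0,4.2],
    [0,0,2.2],
    [0,0,1.9],
    [0,0,0],
    [0,0,0],
    [0,0,0],
    [0,0,0],
    [0,0,0],
    [0,0,0],
  ],
  rot=[
    [-0.009,-0.006,0],
    [0,0,0],
    [0,0,0],
    [0,0,0],
    [0,0,0],
    [0,0,0],
    [0,0,0],
    [0,0,0],
    [0,0,0],
    [0,0,0],
  ],
  grip=[0.5,0.5,0.5,0.5,0.5,0.25,0.25,0.25,0.25,0.25],
)

```text
t: 30.9
tcp_pos: [0.5983, 0.2102, 0.0141]
tool_rot: [0.709, 0.706, 0.003, 0.001]
force: [1.1, -1.0, 6.0]
finger_gap: 0.344
finger_force: 19.9
```

step_arm(
  linear=[
    [0,0,-1],
    [0,0,-3],
    [0,0,-5],
    [0,0,-5],
    [0,0,-2.5],
    [0,0,0],
  ],
  rot=[
    [0,0,0],
    [0,0,0],
    [0,0,0],
    [0,0,0],
    [0,0,0],
    [0,0,0],
  ],
  grip=[0.25,0.25,0.25,0.25,0.25,0.25],
)

```text
t: 31.65
tcp_pos: [0.5973, 0.2101, 0.1801]
tool_rot: [0.708, 0.706, 0.003, 0.002]
force: [0.7, -0.2, -1.6]
finger_gap: 0.343
finger_force: 19.9
```

```bash
python3 -c "
from h import *
plan([(.4735,-.307,.175,90),(.4735,-.307,.03,90)],.25,step=5.4,turn=.17)"
```

```text
t 31.65 tcp [0.5973 0.2101 0.1801] yaw 89.78 q6 0.165 gap 29.8 F [ 0.7 -0.2 -1.6]
{"linear": [[-5.18, -1.22, 0.03], [-5.17, -1.22, 0.05], [-5.18, -1.22, 0.05], [-5.17, -1.21, 0.05], [-5.18, -1.22, 0.05], [-5.17, -1.22, 0.05], [-5.18, -1.22, 0.06], [-5.17, -1.23, 0.05], [-5.17, -1.24, 0.05], [-5.17, -1.23, 0.05], [0.0, 0.0, 4.83], [0.0, 0.0, 4.84]], "rot": [[0.007, -0.002, 0.0], [0.0, 0.0, 0.0], [0.0, 0.0, 0.0], [0.0, 0.0, 0.0], [0.0, 0.0, 0.0], [0.0, 0.0, 0.0], [0.0, 0.0, -0.003], [0.0, 0.0, 0.0], [0.0, 0.0, 0.0], [0.0, 0.0, 0.0], [0.0, 0.0, 0.0], [0.0, 0.0, 0.0]], "grip": [0.25, 0.25, 0.25, 0.25, 0.25, 0.25, 0.25, 0.25, 0.25, 0.25, 0.25, 0.25]}
{"linear": [[-0.01, 0.0, 4.83]], "rot": [[0.0, 0.0, 0.0]], "grip": [0.25]}
```

step_arm(
  linear=[
    [-5.2,-1.2,0],
    [-5.2,-1.2,0],
    [-5.2,-1.2,0],
    [-5.2,-1.2,0],
    [-5.2,-1.2,0],
    [-5.1,-1.2,0],
    [-5.2,-1.2,0],
    [-5.2,-1.2,0],
    [-5.1,-1.3,0],
    [-5.2,-1.2,0],
    [0,0,0],
    [0,0,0],
  ],
  rot=[
    [0,0,0],
    [0,0,0],
    [0,0,0],
    [0,0,0],
    [0,0,0],
    [0,0,0],
    [0,0,0],
    [0,0,0],
    [0,0,0],
    [0,0,0],
    [0,0,0],
    [0,0,0],
  ],
  grip=[0.25,0.25,0.25,0.25,0.25,0.25,0.25,0.25,0.25,0.25,0.25,0.25],
)

```text
t: 33.15
tcp_pos: [0.472, -0.3063, 0.175]
tool_rot: [0.709, 0.705, 0.002, -0.002]
force: [0.7, 0.4, -1.5]
finger_gap: 0.344
finger_force: 19.9
```

```bash
cat > look.py <<'E'
from h import *
r=ctrl.read_camera("top")
hsv=cv2.cvtColor(r["frame"],cv2.COLOR_RGB2HSV)
m=((hsv[...,0]>105)&(hsv[...,0]<125)&(hsv[...,1]>120)).astype(np.uint8);m[:200]=0
n,l,st,c=cv2.connectedComponentsWithStats(m)
for i in range(1,n):
    if st[i,4]>100:print("blue",st[i].tolist(),ray(r,*c[i],.02).round(3))
E
python3 look.py; python3 -c "
from h import *
plan([(.4735,-.307,.01,90)],.25)"
```

```text
blue [371, 226, 40, 46, 1458] [ 0.476 -0.308  0.02 ]
blue [197, 391, 50, 23, 215] [0.07 0.15 0.02]
t 33.2 tcp [ 0.4725 -0.3058  0.1754] yaw 89.8 q6 -0.773 gap 29.8 F [-0.9  0.4  0.1]
{"linear": [[-0.05, 0.03, 4.13], [-0.03, 0.02, 4.14], [-0.03, 0.03, 4.13], [-0.02, 0.02, 4.14]], "rot": [[0.0, -0.005, -0.001], [0.0, 0.0, 0.0], [0.0, 0.0, 0.0], [0.0, 0.0, -0.003]], "grip": [0.25, 0.25, 0.25, 0.25]}
```

step_arm(
  linear=[
    [-0.1,0.1,5],
    [0,0,5],
    [0,0,4],
    [0,0,1.5],
    [0,0,0.7],
    [0,0,0.3],
    [0,0,0],
  ],
  rot=[
    [0,0,0],
    [0,0,0],
    [0,0,0],
    [0,0,0],
    [0,0,0],
    [0,0,0],
    [0,0,0],
  ],
  grip=[0.25,0.25,0.25,0.25,0.25,0.25,0.25],
)

```text
t: 34.08
tcp_pos: [0.4756, -0.3091, 0.0129]
tool_rot: [0.708, 0.706, 0.002, 0.002]
force: [0.2, 0.7, -0.9]
finger_gap: 0.344
finger_force: 19.9
```

step_arm(
  linear=[
    [0,0,0.3],
    [0,0,0],
    [0,0,0],
    [0,0,0],
    [0,0,0],
    [0,0,-1],
    [0,0,-4],
    [0,0,-5],
    [0,0,-4],
    [0,0,0],
  ],
  rot=[
    [0,0,0],
    [0,0,0],
    [0,0,0],
    [0,0,0],
    [0,0,0],
    [0,0,0],
    [0,0,0],
    [0,0,0],
    [0,0,0],
    [0,0,0],
  ],
  grip=[0.25,0.25,0.5,0.5,0.5,0.5,0.5,0.5,0.5,0.5],
)

```text
t: 35.33
tcp_pos: [0.4766, -0.3107, 0.1531]
tool_rot: [0.708, 0.706, 0.002, 0.005]
force: [0.2, 0.1, -0.9]
finger_gap: 0.495
finger_force: 0.0
```

```bash
python3 -c "
from h import *
plan([(.596,.2685,.145,90),(.596,.2685,.013,90)],.5,step=5.7)"
```

```text
t 35.33 tcp [ 0.4766 -0.3107  0.1531] yaw 89.78 q6 -0.774 gap 43.1 F [ 0.2  0.1 -0.9]
{"linear": [[5.27, 1.06, 0.06], [5.27, 1.07, 0.07], [5.27, 1.07, 0.08], [5.27, 1.06, 0.07], [5.27, 1.07, 0.07], [5.27, 1.06, 0.08], [5.27, 1.07, 0.07], [5.27, 1.06, 0.08], [5.26, 1.08, 0.07], [5.27, 1.08, 0.08], [5.26, 1.09, 0.07], [0.0, 0.0, 4.4]], "rot": [[0.009, 0.005, 0.0], [0.0, 0.0, 0.0], [0.0, 0.0, 0.0], [0.0, 0.0, 0.0], [0.0, 0.0, 0.0], [0.0, 0.0, 0.0], [0.0, 0.0, 0.0], [0.0, 0.0, -0.003], [0.0, 0.0, 0.0], [0.0, 0.0, 0.0], [0.0, 0.0, 0.0], [0.0, 0.0, 0.0]], "grip": [0.5, 0.5, 0.5, 0.5, 0.5, 0.5, 0.5, 0.5, 0.5, 0.5, 0.5, 0.5]}
{"linear": [[0.0, -0.01, 4.4], [0.0, 0.0, 4.4]], "rot": [[0.0, 0.0, 0.0], [0.0, 0.0, 0.0]], "grip": [0.5, 0.5]}
```

step_arm(
  linear=[
    [5.2,1.1,0],
    [5.3,1.1,0],
    [5.3,1.1,0],
    [5.3,1.0,0],
  ],
  rot=[
    [0.009,0.005,0],
    [0,0,0],
    [0,0,0],
    [0,0,0],
  ],
  grip=[0.5,0.5,0.5,0.5],
)

```text
t: 35.83
tcp_pos: [0.5176, -0.096, 0.1488]
tool_rot: [0.709, 0.706, -0.0, -0.005]
force: [0.3, -0.2, 0.5]
finger_gap: 0.5
finger_force: 0.0
```

```bash
python3 look.py; python3 -c "
from h import *
r=ctrl.read_camera('top');crop(r,'pics/t2.png',145,170,310,120,2.58)
print((proj(r,[(.595,.2685,.07),(.475,-.309,.065),(.4535,-.125,.086)])-[145,170])*2.58)"
```

```text
blue [373, 225, 70, 47, 2453] [ 0.474 -0.364  0.02 ]
[[ 69.41977913  83.47987222]
 [642.05546374 202.48000686]
 [461.44553908 224.87310206]]
```

View pics/t2.png

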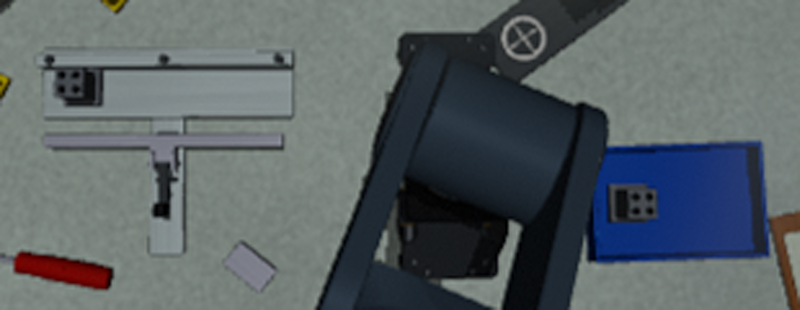

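step_arm(
  linear=[
    [5.3,1.1,0.1],
    [5.3,1.1,0.1],
    [5.3,1.1,0.1],
    [5.3,1.1,0.1],
    [5.2,1.1,0.1],
    [5.3,1.0,0.1],
    [5.2,1.0,0.1],
    [0,0,0],
  ],
  rot=[
    [0,0,0],
    [0,0,0],
    [0,0,0],
    [0,0,0],
    [0,0,0],
    [0,0,0],
    [0,0,0],
    [0,0,0],
  ],
  grip=[0.5,0.5,0.5,0.5,0.5,0.5,0.5,0.5],
)

```text
t: 36.92
tcp_pos: [0.5946, 0.2737, 0.1433]
tool_rot: [0.707, 0.707, 0.0, -0.005]
force: [-0.2, -1.0, 0.1]
finger_gap: 0.499
finger_force: 0.0
```

```bash
python3 -c "
from h import *
plan([(.596,.2685,.014,90)],.5,step=5.7)"
```

```text
t 36.92 tcp [0.5946 0.2737 0.1433] yaw 90.02 q6 0.253 gap 43.4 F [-0.2 -1.   0.1]
{"linear": [[-0.2, 0.08, 4.31], [-0.18, 0.04, 4.31], [-0.17, 0.05, 4.31]], "rot": [[-0.007, -0.007, 0.0], [0.0, 0.0, 0.0], [0.0, 0.0, 0.0]], "grip": [0.5, 0.5, 0.5]}
```

step_arm(
  linear=[
    [-0.4,0,4.3],
    [0,0,4.3],
    [0,0,2.3],
    [0,0,1.8],
    [0,0,0],
    [0,0,0],
    [0,0,0],
    [0,0,0],
    [0,0,0],
    [0,0,0],
  ],
  rot=[
    [-0.005,-0.005,0],
    [0,0,0],
    [0,0,0],
    [0,0,0],
    [0,0,0],
    [0,0,0],
    [0,0,0],
    [0,0,0],
    [0,0,0],
    [0,0,0],
  ],
  grip=[0.5,0.5,0.5,0.5,0.5,0.25,0.25,0.25,0.25,0.25],
)

```text
t: 38.17
tcp_pos: [0.5957, 0.2675, 0.0189]
tool_rot: [0.708, 0.706, 0.001, -0.0]
force: [0.7, -0.6, 5.1]
finger_gap: 0.347
finger_force: 19.8
```

step_arm(
  linear=[
    [0,0,-1],
    [0,0,-3],
    [0,0,-5],
    [0,0,-5],
    [0,0,-2.5],
    [0,0,0],
  ],
  rot=[
    [0,0,0],
    [0,0,0],
    [0,0,0],
    [0,0,0],
    [0,0,0],
    [0,0,0],
  ],
  grip=[0.25,0.25,0.25,0.25,0.25,0.25],
)

```text
t: 38.92
tcp_pos: [0.5954, 0.2675, 0.1849]
tool_rot: [0.708, 0.706, 0.002, 0.0]
force: [-0.1, -0.2, -1.0]
finger_gap: 0.344
finger_force: 19.8
```

```bash
python3 look.py; python3 -c "
from h import *
plan([(.4765,-.400,.175,90)],.25,step=5.4,turn=.17)"
```

```text
blue [371, 225, 72, 47, 2686] [ 0.476 -0.356  0.02 ]
blue [103, 331, 13, 28, 113] [0.222 0.44  0.02 ]
blue [95, 373, 21, 19, 101] [0.128 0.45  0.02 ]
t 38.98 tcp [0.594  0.267  0.1828] yaw 89.78 q6 0.254 gap 30.1 F [ 0.2  0.2 -0.4]
{"linear": [[-5.13, -0.88, 0.05], [-5.14, -0.89, 0.06], [-5.13, -0.88, 0.05], [-5.14, -0.88, 0.05], [-5.13, -0.89, 0.06], [-5.14, -0.88, 0.05], [-5.13, -0.89, 0.05], [-5.14, -0.88, 0.06], [-5.13, -0.88, 0.05], [-5.13, -0.9, 0.06], [-5.13, -0.9, 0.06], [-5.13, -0.9, 0.05]], "rot": [[0.0, 0.0, 0.0], [0.0, 0.0, 0.0], [0.0, 0.0, 0.0], [0.0, 0.0, 0.0], [0.0, 0.0, 0.0], [0.0, 0.0, 0.0], [0.0, 0.0, 0.0], [0.0, 0.0, 0.0], [-0.001, -0.001, -0.003], [0.0, 0.0, 0.0], [0.0, 0.0, 0.0], [0.0, 0.0, 0.0]], "grip": [0.25, 0.25, 0.25, 0.25, 0.25, 0.25, 0.25, 0.25, 0.25, 0.25, 0.25, 0.25]}
{"linear": [[-5.14, -0.9, 0.06]], "rot": [[0.0, 0.0, 0.0]], "grip": [0.25]}
```

step_arm(
  linear=[
    [-5.6,-1,0],
    [-5.6,-1,0],
    [-5.6,-1,0],
    [-5.6,-1,0],
    [-5.6,-0.9,0],
    [-5.6,-1,0],
    [-5.6,-0.9,0.1],
    [-5.6,-1,0.1],
    [-5.5,-1,0.1],
    [-5.5,-0.9,0.1],
    [-5.5,-1,0.1],
    [-5.5,-0.9,0.1],
  ],
  rot=[
    [0,0,0],
    [0,0,0],
    [0,0,0],
    [0,0,0],
    [0,0,0],
    [0,0,0],
    [0,0,0],
    [0,0,0],
    [0,0,0],
    [0,0,0],
    [0,0,0],
    [0,0,0],
  ],
  grip=[0.25,0.25,0.25,0.25,0.25,0.25,0.25,0.25,0.25,0.25,0.25,0.25],
)

```text
t: 40.48
tcp_pos: [0.474, -0.4007, 0.173]
tool_rot: [0.709, 0.706, 0.001, -0.004]
force: [1.2, -0.0, -1.2]
finger_gap: 0.346
finger_force: 19.8
```

step_arm(
  linear=[
    [0,0,0],
    [0,0,0],
  ],
  rot=[
    [0,0,0],
    [0,0,0],
  ],
  grip=[0.25,0.25],
)

```text
t: 40.72
tcp_pos: [0.4745, -0.3988, 0.1734]
tool_rot: [0.709, 0.705, 0.001, -0.004]
force: [-0.6, 0.3, -1.5]
finger_gap: 0.346
finger_force: 19.8
```

```bash
python3 -c "
from h import *
plan([(.4765,-.400,.025,90)],.25,step=5.4,turn=.17)"
```

```text
t 40.73 tcp [ 0.4745 -0.3988  0.1734] yaw 89.72 q6 -0.875 gap 30.1 F [-0.6  0.3 -1.5]
{"linear": [[-0.07, 0.09, 4.95], [-0.04, 0.06, 4.94], [-0.04, 0.07, 4.95]], "rot": [[-0.004, -0.006, -0.002], [0.0, 0.0, 0.0], [0.0, 0.0, -0.003]], "grip": [0.25, 0.25, 0.25]}
```

step_arm(
  linear=[
    [0,0.1,5],
    [0,0,5],
    [0,0,4],
    [0,0,0.8],
    [0,0,0.7],
    [0,0,0.4],
    [0,0,0],
  ],
  rot=[
    [-0.004,-0.006,0],
    [0,0,0],
    [0,0,0],
    [0,0,0],
    [0,0,0],
    [0,0,0],
    [0,0,0],
  ],
  grip=[0.25,0.25,0.25,0.25,0.25,0.25,0.25],
)

```text
t: 41.6
tcp_pos: [0.4777, -0.4015, 0.0179]
tool_rot: [0.708, 0.706, -0.001, 0.004]
force: [0.8, -0.0, -0.2]
finger_gap: 0.346
finger_force: 19.8
```

step_arm(
  linear=[
    [0,0,0.3],
    [0,0,0],
    [0,0,0],
    [0,0,0],
    [0,0,0],
    [0,0,-1],
    [0,0,-4],
    [0,0,-5],
    [0,0,-4],
    [0,0,0],
  ],
  rot=[
    [0,0,0],
    [0,0,0],
    [0,0,0],
    [0,0,0],
    [0,0,0],
    [0,0,0],
    [0,0,0],
    [0,0,0],
    [0,0,0],
    [0,0,0],
  ],
  grip=[0.25,0.25,0.5,0.5,0.5,0.5,0.5,0.5,0.5,0.5],
)

```text
t: 42.85
tcp_pos: [0.4788, -0.4027, 0.1588]
tool_rot: [0.708, 0.706, -0.001, 0.008]
force: [0.7, -0.4, -0.2]
finger_gap: 0.501
finger_force: 0.0
```

```bash
python3 -c "
from h import *
plan([(.506,.1785,.12,180)],1,step=5.4)"
```

```text
t 42.85 tcp [ 0.4788 -0.4027  0.1588] yaw 89.78 q6 -0.873 gap 43.6 F [ 0.7 -0.4 -0.2]
{"linear": [[5.29, 0.22, 0.29], [5.2, 0.98, 0.35], [5.0, 1.71, 0.36], [4.71, 2.4, 0.35], [4.32, 3.06, 0.36], [3.84, 3.64, 0.35], [3.28, 4.15, 0.36], [2.65, 4.57, 0.35], [1.98, 4.91, 0.35], [1.26, 5.13, 0.36], [0.51, 5.27, 0.35]], "rot": [[0.008, 0.013, -0.143], [0.0, 0.0, -0.143], [0.0, 0.0, -0.143], [0.0, 0.0, -0.144], [0.0, 0.0, -0.143], [0.0, 0.0, -0.143], [0.0, 0.0, -0.143], [0.0, 0.0, -0.143], [0.0, 0.0, -0.143], [0.0, 0.0, -0.143], [0.0, 0.0, -0.144]], "grip": [1, 1, 1, 1, 1, 1, 1, 1, 1, 1, 1]}
```

step_arm(
  linear=[
    [5.3,0.2,0],
    [5.2,1.0,0],
    [5.0,1.7,0],
    [4.7,2.4,0.4],
    [4.3,3.1,0.4],
    [3.8,3.6,0.4],
    [3.3,4.2,0.4],
    [2.7,4.6,0.4],
    [2.0,4.9,0.4],
    [1.3,5.1,0.4],
    [0.5,5.3,0.4],
    [0,0,0],
  ],
  rot=[
    [0.008,0.013,-0.143],
    [0,0,-0.143],
    [0,0,-0.143],
    [0,0,-0.143],
    [0,0,-0.143],
    [0,0,-0.143],
    [0,0,-0.143],
    [0,0,-0.143],
    [0,0,-0.143],
    [0,0,-0.143],
    [0,0,-0.143],
    [0,0,0],
  ],
  grip=[1,1,1,1,1,1,1,1,1,1,1,1],
)

```text
t: 44.35
tcp_pos: [0.5026, 0.1849, 0.1246]
tool_rot: [-0.002, 1.0, 0.004, -0.004]
force: [-0.5, -0.4, 0.6]
finger_gap: 1.0
finger_force: 0.0
```

```bash
python3 -c "
from h import *
plan([(.506,.1785,.02,180)],1,step=5.4)
r=ctrl.read_camera('top');print('gauge px',ray(r,345*.7,390*.7,.01))"
```

```text
t 44.35 tcp [0.5026 0.1849 0.1246] yaw -179.78 q6 -1.443 gap 87.0 F [-0.5 -0.4  0.6]
{"linear": [[-0.21, -0.36, 5.23], [-0.17, -0.32, 5.23]], "rot": [[0.008, -0.008, 0.002], [0.0, 0.0, 0.0]], "grip": [1, 1]}
gauge px [0.40773443 0.09087884 0.01      ]
```

step_arm(
  linear=[
    [-0.1,-0.6,5],
    [0,0,5],
    [0,0,1],
    [0,0,1],
    [0,0,0.6],
    [0,0,0.5],
    [0,0,0],
  ],
  rot=[
    [0.008,-0.008,0],
    [0,0,0],
    [0,0,0],
    [0,0,0],
    [0,0,0],
    [0,0,0],
    [0,0,0],
  ],
  grip=[1,1,1,1,1,1,1],
)

```text
t: 45.28
tcp_pos: [0.505, 0.1762, -0.0051]
tool_rot: [0.001, 1.0, -0.0, 0.001]
force: [-0.3, -0.5, 0.4]
finger_gap: 1.001
finger_force: 0.0
```

step_arm(
  linear=[
    [0,0,0.4],
    [-0.8,0.1,0],
    [-0.8,0.1,0],
    [-0.8,0,0],
    [-0.8,0,0],
    [-0.8,0,0],
    [-0.8,0,0],
    [0,0,0],
  ],
  rot=[
    [0,0,0],
    [0,0,0],
    [0,0,0],
    [0,0,0],
    [0,0,0],
    [0,0,0],
    [0,0,0],
    [0,0,0],
  ],
  grip=[1,1,1,1,1,1,1,1],
)

```text
t: 46.28
tcp_pos: [0.5527, 0.1782, -0.0097]
tool_rot: [0.001, 1.0, -0.0, 0.001]
force: [-3.4, 1.8, 0.0]
finger_gap: 0.999
finger_force: 1.5
```

Pushing with about 3.4 N of drag; continue home.

step_arm(
  linear=[
    [-0.8,0,0],
    [-0.8,0,0],
    [-0.8,0,0],
    [-0.6,0,0],
    [-0.4,0,0],
    [-0.3,0,0],
    [0,0,0],
    [0,0,0],
  ],
  rot=[
    [0,0,0],
    [0,0,0],
    [0,0,0],
    [0,0,0],
    [0,0,0],
    [0,0,0],
    [0,0,0],
    [0,0,0],
  ],
  grip=[1,1,1,1,1,1,1,1],
)

```text
t: 47.28
tcp_pos: [0.5907, 0.1777, -0.0092]
tool_rot: [0.001, 1.0, -0.0, 0.002]
force: [-2.0, 1.5, 0.4]
finger_gap: 0.997
finger_force: 0.8
```

step_arm(
  linear=[
    [-0.2,0,0],
    [-0.2,0,0],
    [-0.2,0,0],
    [0,0,0],
    [0,0,0],
  ],
  rot=[
    [0,0,0],
    [0,0,0],
    [0,0,0],
    [0,0,0],
    [0,0,0],
  ],
  grip=[1,1,1,1,1],
)

```text
t: 47.9
tcp_pos: [0.5935, 0.1777, -0.0093]
tool_rot: [0.0, 1.0, -0.0, -0.001]
force: [-6.6, -0.2, 2.6]
finger_gap: 1.0
finger_force: 2.9
```

step_arm(
  linear=[
    [-0.3,0,0],
    [-0.3,0,0],
    [0,0,0],
    [0,0,0],
  ],
  rot=[
    [0,0,0],
    [0,0,0],
    [0,0,0],
    [0,0,0],
  ],
  grip=[1,1,1,1],
)

```text
t: 48.4
tcp_pos: [0.5933, 0.1776, -0.0094]
tool_rot: [-0.0, 1.0, -0.001, -0.007]
force: [-14.4, 0.0, 10.0]
finger_gap: 0.999
finger_force: 7.2
```

step_arm(
  linear=[
    [0.6,0,0],
    [0.8,0,0],
    [0.8,0,0],
    [0,0,-4],
    [0,0,-5],
    [0,0,-6],
    [0,0,-6],
    [1.5,5,0],
    [2,5,0],
    [3,5,0],
    [3,5,0],
    [3,5,0],
  ],
  rot=[
    [0,0,0],
    [0,0,0],
    [0,0,0],
    [0,0,0],
    [0,0,0],
    [0,0,0],
    [0,0,0],
    [0,0,0],
    [0,0,0],
    [0,0,0],
    [0,0,0],
    [0,0,0],
  ],
  grip=[1,1,1,1,1,1,1,1,1,1,1,1],
)

```text
t: 49.9
tcp_pos: [0.4545, 0.43, 0.2007]
tool_rot: [0.001, 1.0, 0.001, 0.002]
force: [0.3, -0.6, -0.4]
finger_gap: 1.005
finger_force: 0.0
```

step_arm(
  linear=[
    [2,5,0],
    [2,5,0],
    [0,0,0],
    [0,0,0],
  ],
  rot=[
    [0,0,0],
    [0,0,0],
    [0,0,0],
    [0,0,0],
  ],
  grip=[1,1,1,1],
)

```text
t: 50.4
tcp_pos: [0.4151, 0.528, 0.2001]
tool_rot: [0.001, 1.0, -0.0, 0.001]
force: [0.2, -0.0, 0.3]
finger_gap: 1.0
finger_force: 0.0
```

```bash
python3 - <<'E'
from h import *
r=ctrl.read_camera('top');q=ctrl.read_camera('side')
a=cv2.resize(r['frame'][170:290,145:455,::-1],None,fx=2.58,fy=2.58,interpolation=cv2.INTER_CUBIC)
c=proj(q,[(.54,.178,.04)])[0].astype(int);d=proj(q,[(.46,-.2,.04)])[0].astype(int);print(c,d)
f=lambda c:cv2.resize(q['frame'][c[1]-45:c[1]+45,c[0]-66:c[0]+66,::-1],(400,272),interpolation=cv2.INTER_CUBIC)
cv2.imwrite('pics/fin.png',np.vstack([a,cv2.resize(np.hstack([f(c),f(d)]),(a.shape[1],272))]))
print((proj(r,[(.601,.10,.036),(.608,.178,.036),(.5355,.178,.059),(.4535,-.125,.086),(.4535,-.125,.006)])-[145,170])*2.58)
s=ctrl.get_state();print(s['tcp_pos'],s['t'])
E
```

```text
[269 284] [345 172]
[[239.37845137  81.03630356]
 [165.05376239  74.43972596]
 [159.75567174 142.67003183]
 [461.44553908 224.87310206]
 [452.74697267 221.91217048]]
[0.41572293 0.5271478  0.2002079 ] 50.5
```

View pics/fin.png

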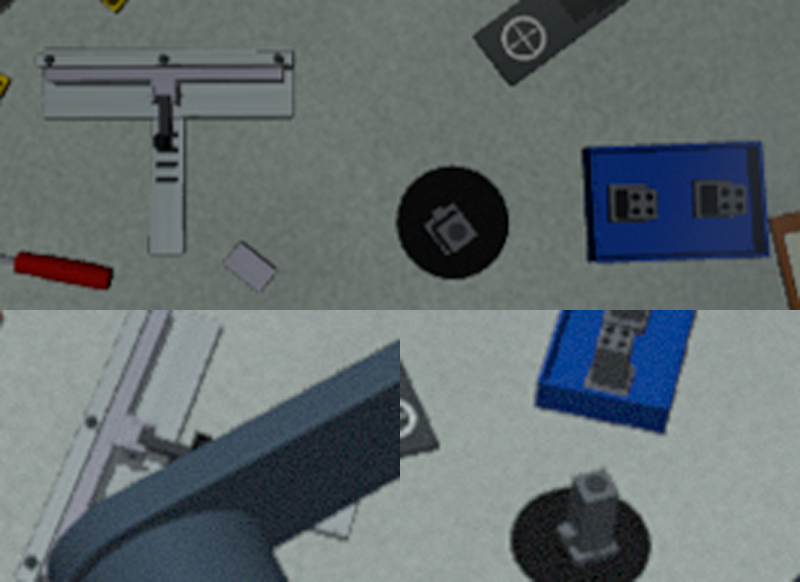

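```bash
python3 -c "
from station import ctrl
print(ctrl.hand_in())"
```

```text
the job is handed in; nothing more can be done
None
```

I handed the job in at about 50 s: all four lock sides were shown, the lock stands mid-plate, both housings are in the bin, and the bar is home at the fence with the pawl looking dropped in the top view (its angle can't be read there); no verdict came back.

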